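# Dock the amplifier module in the sloping test cradle

### The arm

A 7-joint arm with a two-finger parallel gripper is mounted at the origin on the work surface. World frame = base frame: x ahead of the robot, y to its left, z up, the work surface at z = 0. Lengths are in m, angles in rad, forces in N, time in s.
With the tool pointing down it reaches from about 0.35 to 0.9 m from the base axis. Payload 8.1 kg.
Tool frame: the origin (TCP) lies at the very end of the fingers, on their centre line; the grasp point (between the pads) lies 19 mm behind it; x points along the fingers, y is the direction in which the jaws open and shut, and the axes are right-handed (so a half turn about x gives the same grasp; the last joint's range is limited). The gripper opens to 92 mm and grips with 3 to 60 N. Pads are 19 mm wide; open, the fingers measure 130 mm over their backs; the gripper's body (75 mm by 190 mm) begins 47 mm behind the grasp point.
Start: joints at [1.028, 0.434, 0.025, 1.573, -0.012, 1.134, -0.075], TCP at [0.266, -0.566, 0.191] pointing down, gripper open.
Joint ranges: [-2.62, 2.62], [-0.44, 2.09], [-1.27, 1.32], [0.08, 2.57], [-1.32, 4.46], [0.12, 2], [-2.74, 2.74]. Speed limits (rad/s): [2.22, 2.22, 3.01, 3.01, 3.14, 3.14, 3.14].

### API

Orientations are given as a rotation vector (axis times angle).
In Python, from cell import arm gives the robot as it stands.
- The arm moves only by the tool servo_tool, never from a script. Its argument "plan" is a list of rows, each a list of 2 entries, a list of its own where there are three numbers: the shift along the world's x, y, z in cm, then the turn, a rotation vector about the world's x, y, z in degrees. A call has 1 to 12 rows; each row is the pose to reach, as a shift and turn from the pose measured when the call began; what a row does not reach only later rows make up. A row lasts 1/10 s, in which the tool goes at most 50 mm and 8.59 degrees, less where a joint would pass 70% of its speed; a pose out of reach is approached as far as the arm can. A call with a gripper value outside its range is refused whole. "grip" is the opening, from 0 (shut) to 1 (fully open), set as the call begins (left out, the last holds). The fingers move at their own pace and stop on an object; "squeeze" is the grip in N (left out, the last holds). Time passes only in rows, so rows that repeat a pose let the fingers close. It gives the time, the measured TCP pose, the force and the opening at its end, in the units of the state.
- arm.observe(): the state, without advancing time (a new reading comes with each control period).
- arm.get_image(name): name is "scene" or "top" or "wrist"; returns a dict with "frame" (384x512x3 uint8, blue, green, red), "fx", "fy", "cx", "cy" (pixels), "position" and "rotation" of the camera in the world. Camera axes: x right, y down, z forward; pixel columns grow to the right and rows downward; lengths in m; the calibration is good to about 2 mm. A picture is of the moment at which its call begins. There is no depth.
- arm.sign_off(): hands the job in, once; it reports no verdict.
Trained networks look in a picture, given as the dict that the camera call returned (one of the last four; its "shot" number tells which), for a name from the list of things; names that differ only in an ending like _2 or _b are one class to them, and where a whole thing is asked for, a point or a joint stands for the part that bears it (a point fixed in the world has none). Each returns a list of dicts, best first, with "score" (0 to 1); they miss things now and then, are a little off and sometimes report something else, mostly with a low value. They report only what shows in the picture. A call takes as long as a camera call. They do not tell look-alikes from the thing itself.
- arm.search_frame(picture, query): "at" ([column, row] in pixels, amid what is visible of it).
- arm.trace(picture, query): "pixels" (384x512 bool, what is visible of it) and "at" ([column, row] in pixels, amid what is visible of it).
The state is a dict: "clock": time; "joints": joint angles; "dq": joint speeds; "joint_efforts": joint torques, N m; "position": TCP position; "ee_rot": TCP orientation; "force": force on the tool from outside, world axes, zero at the start; "ft_torque": the same for the moment, N m; "width": opening from 0.0 (shut) to 1.0 (fully open).
Only numpy, scipy, OpenCV 4.12 (cv2) and the standard library are available. Lean on these libraries where they do the work, as an engineer would, in place of code of your own. Each camera call takes 0.05 s, during which the arm holds its last target.

### The job

Push the amplifier module, without lifting it, across the table and up the sloping cradle, gently, until its rear edge drops behind the lip and it lies flat in the sunken pocket between the lip and the rubber bumper. Then throw the cradle's toggle lever fully over in the uphill direction. Leave the other things on the table where they are.

Things in the scene. Friction and masses are not known exactly. Their poses are not given: they have to be found in the camera images.
- module: amplifier module, about 550 g (give or take a fifth), too wide to grasp: aluminium base sled 140 mm long (x), 110 wide (y), 24 thick, nose edge rounded to 12 mm radius; on it a black case (51 mm high over all), gold face plate and three knobs at the +x end, the nose, which goes up the cradle first. It slides on its flat underside at 3 to 12 N; more than 25 N of push damages it. Origin: centre of the underside; z up
- module_tail (a point): middle of the lower rear edge of the module's sled, 70 mm behind (-x) the module's origin, on the underside; same axes. The case is set back 20 mm from this rear face, so upright fingers can push the sled (24 mm high) across its whole width. Friction on pressing fingers is high: on the slope they must climb along with the module or it jams; they can hold the rear edge up, and it drops once they back away
- bed: the cradle's inclined bed, 275 mm long, rising at 12 degrees: a ramp, then behind a lip a pocket with its floor 6 mm lower and parallel. Origin: middle of its lower end, at table height; x uphill along the ramp's surface, y across, z square to it. Side guides 120 mm apart stand 24 mm above the ramp; two flared wings, 34 mm high, open to about 184 mm apart 80 mm ahead of the bed and lead the module in
- lip_mid (a point): middle of the lip's range, on the ramp's surface at bed x = 85 mm; axes of the bed. The lip is the upright 6 mm step, facing uphill, where the ramp ends and the pocket begins. Lip and bumper are one carriage, locked where the last user left it: the true lip is up to 16 mm uphill or downhill of this point (not reported, found by feel). Fingertips 4 to 12 mm above the ramp clear it and still push the sled
- bumper_mid (a point): middle of the range of the sprung rubber bumper's face at the pocket's upper end, 143 mm uphill of lip_mid and 6 mm above the ramp's plane; axes of the bed. It shifts with the lip and is always 143 mm from it, so the docked module has 3 mm of play. The bumper yields 1 mm for each 4 N, at most 8 mm, and pushes back
- toggle (a joint): angle of the toggle lever: 0 leaning downhill (off), 1.0 rad thrown fully over uphill (on). It takes about 1 N at the tip and stays where it is left
- toggle_tip (a point): centre of the black ball, 26 mm across, at the end of the 70 mm long toggle lever; it stands on a low block beside the bed, on the robot's side. The lever turns about a level axis square to the bed, 25 mm above the table; as it is thrown the ball moves 67 mm level in the uphill direction, rising 9 mm midway; at either end it is 86 mm above the table
- screwjar: glass jar with a black cap, 70 mm high, loose bystander; origin at the underside
- driver: screwdriver lying on the table, loose bystander
- can: dark capacitor can, 40 mm across and 45 mm high, standing beside the cradle on the side away from the robot, loose bystander; origin at the underside
- spareknob: brass control knob, 32 mm across and 18 mm high, lying between cradle and robot, loose bystander; origin at the underside
- tubebox: small cardboard box, 50 x 50 x 90 mm, loose bystander; origin at the underside
Not all that is in view belongs to the job. Leave any orange or red look-alike of the module alone.

How it is judged:
By the outcome, as a careful person would: the job done as asked, in the order asked, and still so for the second after the job is handed in, with the robot touching nothing.
It also fails if it takes over 72 s, if anything falls off the work surface, if the arm or the gripper's body presses on something with over 40 N, if the wrist force passes 120 N, or if a joint passes its speed limit or range.

## Working session

There is one attempt and no reset: what is moved stays moved. The work goes in short steps, Python scripts to look and compute and a tool call to move; the robot and the scene stay as the last step left them, time stands still between calls to the robot, and variables do not carry over. Pictures are saved under pics/ and viewed, and the job is handed in when it is done.

Besides the shell and the picture viewer there is one more tool, called after "Request:" by a JSON object that holds its "api" and its "payload", one argument or row to a line. servo_tool: Moves the arm, as the interface text tells. Its arguments: {"type":"object","properties":{"plan":{"type":"array","items":{"type":"array"}},"grip":{"type":"number"},"squeeze":{"type":"number"}},"required":["plan"]}

```bash
ls; mkdir -p pics; cat > h.py <<'E'
from cell import arm
import numpy as np, cv2
def ray(im,px):
    d=np.array([(px[0]-im['cx'])/im['fx'],(px[1]-im['cy'])/im['fy'],1.0]); R=np.array(im['rotation']); 
    if R.shape!=(3,3): R=cv2.Rodrigues(R.astype(float))[0]
    return np.array(im['position']),R@d
def atz(im,px,z):
    o,d=ray(im,px); return o+d*(z-o[2])/d[2]
def proj(im,p):
    R=np.array(im['rotation'])
    if R.shape!=(3,3): R=cv2.Rodrigues(R.astype(float))[0]
    c=R.T@(np.array(p)-np.array(im['position'])); return [im['cx']+im['fx']*c[0]/c[2],im['cy']+im['fy']*c[1]/c[2]]
E
python3 - <<'E'
from h import *
print(arm.observe())
for n in ['scene','top']:
    im=arm.get_image(n); cv2.imwrite(f'pics/{n}0.png',im['frame']); print(n,im['position'],im['rotation'],im['fx'],im['shot'])
    for q in ['module','bed','toggle_tip','can','spareknob','screwjar','tubebox','driver']:
        print(q,[(np.round(r['at'],0),round(r['score'],2)) for r in arm.search_frame(im,q)])
E
```

```text
pics
{'clock': 0.0, 'joints': array([ 1.02837072,  0.43521628,  0.02497097,  1.57407398, -0.0116352 ,
        1.13401955, -0.07510215]), 'dq': array([ 7.41157326e-04,  1.08514357e-03,  7.22500784e-04, -4.25064271e-04,
       -1.90355411e-03, -8.53540764e-04, -3.46498598e-05]), 'joint_efforts': array([-5.81720287e-04, -6.67851663e+01,  9.84916762e-01, -3.14461219e+01,
       -6.05734158e-02,  4.28639946e-02,  1.54954964e-04]), 'position': array([ 0.26582987, -0.5650259 ,  0.1904581 ]), 'ee_rot': array([ 1.97805076,  0.44369019, -1.97896159]), 'force': array([-1.20304427, -0.03920637,  0.09737503]), 'ft_torque': array([-0.054553  , -0.00639951,  0.02564303]), 'width': 0.9992933837217685}
scene [0.9110195  0.56935771 0.73524329] [-0.68460223 -2.55338812  1.26138875] 386.6923700735693 1
module [(array([252., 231.]), 0.86), (array([176., 209.]), 0.76), (array([317., 210.]), 0.73), (array([208., 136.]), 0.56)]
bed [(array([310., 341.]), 0.94), (array([351., 289.]), 0.3)]
toggle_tip [(array([344., 281.]), 0.78)]
can [(array([224., 314.]), 0.71)]
spareknob [(array([338., 261.]), 0.54), (array([350., 287.]), 0.29)]
screwjar [(array([399., 268.]), 0.92)]
tubebox [(array([294., 169.]), 0.84)]
driver [(array([249., 159.]), 0.76), (array([345., 286.]), 0.59)]
top [ 0.30454901 -0.16253745  1.30337384] [-2.11866621  2.13226714 -0.16872909] 358.3013500027999 2
module [(array([294., 145.]), 0.69), (array([389., 212.]), 0.57), (array([234., 231.]), 0.56)]
bed []
toggle_tip []
can [(array([190., 134.]), 0.46)]
spareknob []
screwjar [(array([156., 245.]), 0.64)]
tubebox [(array([284., 248.]), 0.56)]
driver [(array([239., 178.]), 0.64)]
```

View pics/scene0.png

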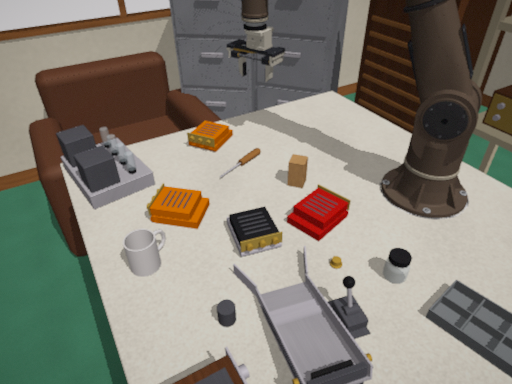

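View pics/top0.png

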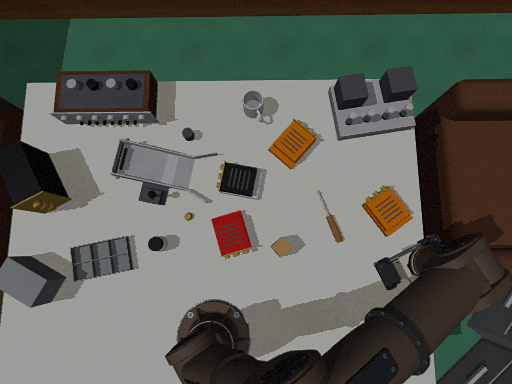

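The scene view shows the black-cased module with gold plate at scene (252,231) and top (240,179). The look-alikes are red at top (232,233) and orange at top (294,145) and (389,212), and I leave those alone. The cradle is at top (155,165), and the toggle ball is at scene (349,283). I'll enlarge to confirm.

```bash
python3 - <<'E'
from h import *
im=arm.get_image('top'); f=im['frame'][120:220,90:280]; cv2.imwrite('pics/topc.png',cv2.resize(f,None,fx=4.2,fy=4.2,interpolation=cv2.INTER_CUBIC))
s=arm.get_image('scene'); f=s['frame'][190:384,180:400]; cv2.imwrite('pics/scc.png',cv2.resize(f,None,fx=3.05,fy=3.05,interpolation=cv2.INTER_CUBIC))
np.savez('cams.npz',**{k+c:np.array(d[k]) for c,d in (('T',im),('S',s)) for k in ('position','rotation','fx','fy','cx','cy')})
for px in [(240,179),(155,165),(210,155)]: print(px,atz(im,px,0))
E
```

```text
(240, 179) [ 0.55596817 -0.09244113  0.        ]
(155, 165) [0.611856   0.22612422 0.        ]
(210, 155) [0.64860841 0.0204195  0.        ]
```

View pics/topc.png

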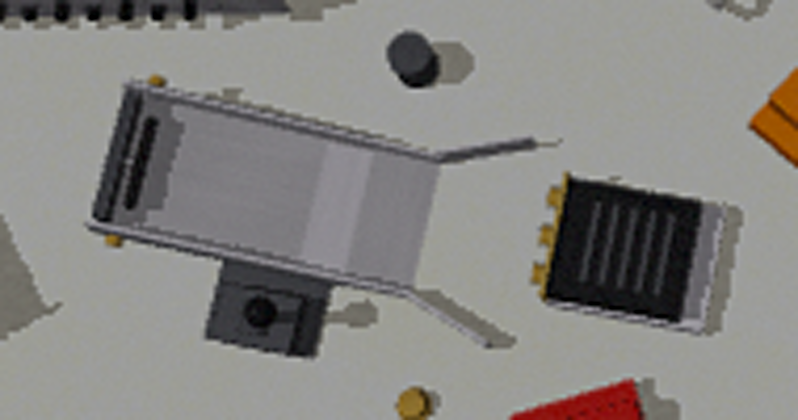

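View pics/scc.png

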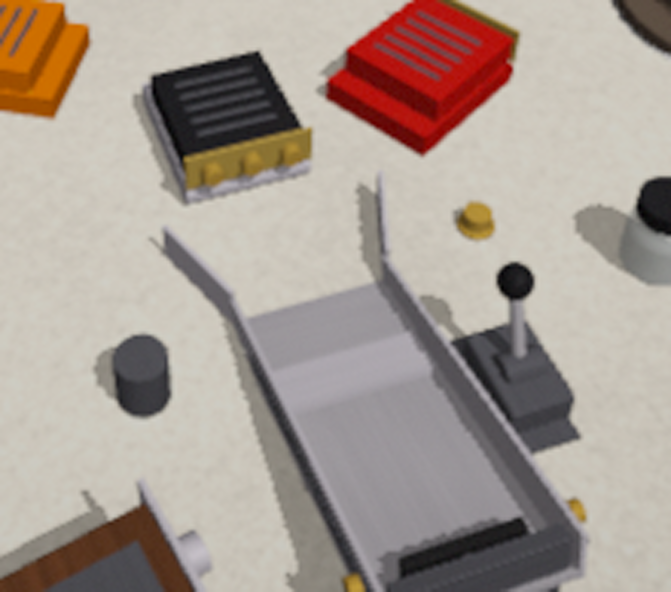

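```bash
cat > fit.py <<'E'
from h import *
from scipy.optimize import least_squares
z=np.load('cams.npz'); C={c:{k:z[k+c] for k in ('position','rotation','fx','fy','cx','cy')} for c in 'TS'}
T=lambda x,y:('T',np.array([x,y])/4.2+[90,120]); S=lambda x,y:('S',np.array([x,y])/3.05+[180,190])
def Rz(a): return np.array([[np.cos(a),-np.sin(a),0],[np.sin(a),np.cos(a),0],[0,0,1]])
def Ry(a): return np.array([[np.cos(a),0,np.sin(a)],[0,1,0],[-np.sin(a),0,np.cos(a)]])
t=np.radians(12)
def bedw(p,b): return np.array([p[0],p[1],0])+Rz(p[2])@Ry(-t)@np.array(b)
def modw(p,b): return np.array([p[0],p[1],0])+Rz(p[2])@np.array(b)
def fit(f,pts,x0):
    g=lambda p:np.concatenate([np.array(proj(C[c],f(p,b)))-px for (c,px),b in pts])
    r=least_squares(g,x0,loss='soft_l1'); print(np.round(r.x,4),np.degrees(r.x[2]),np.round(r.fun.reshape(-1,2),1).tolist()); return r.x
if __name__=='__main__':
    B=fit(bedw,[(T(437,168),(0,-.06,0)),(T(411,287),(0,.06,0)),(S(248,320),(0,-.06,0)),(S(375,283),(0,.06,0))],[.6,.1,1.7])
    print('swap'); 
    B=fit(bedw,[(T(437,168),(0,-.06,0)),(T(411,287),(0,.06,0)),(S(248,320),(0,-.06,0)),(S(375,283),(0,.06,0)),(T(133,85),(.275,-.06,.024)),(T(90,222),(.275,.06,.024))],B)
    M=fit(modw,[(T(722,207),(-.07,-.055,.024)),(T(707,333),(-.07,.055,.024)),(T(703,202),(-.05,-.05,.051)),(T(683,321),(-.05,.05,.051)),(S(187,200),(.068,-.055,.004)),(S(308,172),(.068,.055,.004))],[.56,-.09,1.7])
    # ball
    o1,d1=ray(C['T'],T(260,312)[1]); o2,d2=ray(C['S'],S(515,281)[1])
    s=np.linalg.lstsq(np.c_[d1,-d2],o2-o1,rcond=None)[0]; print('ball',o1+d1*s[0],o2+d2*s[1])
    np.savez('fit.npz',B=B,M=M)
    ims={'T':cv2.imread('pics/topc.png'),'S':cv2.imread('pics/scc.png')}
    def d(c,P,col):
        q=np.array([proj(C[c],p) for p in P]); q=(q-[90,120])*4.2 if c=='T' else (q-[180,190])*3.05
        cv2.polylines(ims[c],[q.astype(np.int32)],True,col,1)
    for c in 'TS':
        for zz in (0,.024): d(c,[bedw(B,(x,y,zz)) for x,y in ((0,-.06),(.275,-.06),(.275,.06),(0,.06))],(0,0,255))
        d(c,[bedw(B,(.085,y,0)) for y in (-.06,.06)],(0,255,0))
        for zz in (0,.024): d(c,[modw(M,(x,y,zz)) for x,y in ((-.07,-.055),(.07,-.055),(.07,.055),(-.07,.055))],(255,255,0))
        cv2.imwrite(f'pics/ov{c}.png',ims[c])
E
python3 fit.py
```

```text
[0.5775 0.0921 1.3852] 79.3633085380596 [[-0.2, -1.7], [-0.8, 1.0], [-4.5, 0.1], [1.3, -1.6]]
swap
[0.5773 0.0899 1.3862] 79.42605380089404 [[0.3, -1.7], [-0.2, 1.1], [-4.9, -0.6], [0.8, -2.3], [-3.7, -0.1], [-1.7, -0.2]]
[ 0.5447 -0.0985  1.386 ] 79.41318872392341 [[1.0, 0.2], [-0.8, -0.3], [-0.2, 0.2], [-0.4, -0.9], [-0.1, 0.1], [0.3, -1.3]]
ball [0.48790194 0.20639286 0.08735996] [0.48641774 0.2077818  0.08755757]
```

View pics/ovT.png

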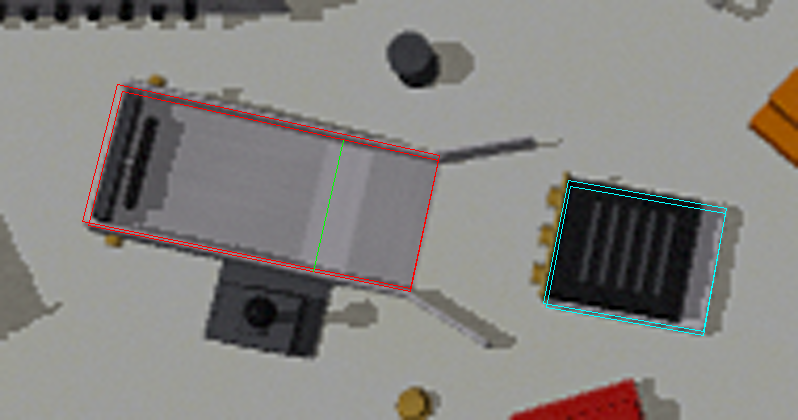

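View pics/ovS.png

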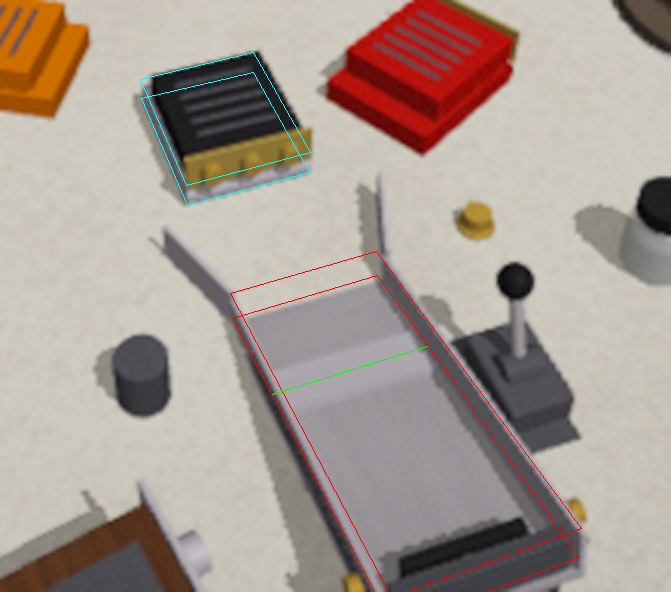

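```bash
python3 - <<'E'
from fit import *
from scipy.spatial.transform import Rotation as Ro
f=np.load('fit.npz'); B,M=f['B'],f['M']; a=B[2]
o=arm.observe(); R=Ro.from_rotvec(o['ee_rot']); print('tool axes cols\n',np.round(R.as_matrix(),3))
ax=np.array([np.cos(a),np.sin(a),0]); ay=np.array([-np.sin(a),np.cos(a),0])
# target: x down, y along +-ay
for s in (1,-1):
    y=s*ay; x=np.array([0,0,-1.]); z=np.cross(x,y); Rt=Ro.from_matrix(np.c_[x,y,z]); print(s,'delta deg',np.degrees((Rt*R.inv()).as_rotvec()))
tail=modw(M,(-.07,0,0)); print('tail',tail,'bedx,y of tail',(tail-[B[0],B[1],0])@ax,(tail-[B[0],B[1],0])@ay)
print('ax',ax,'ay',ay)
T0=C['T']
for n,px,z in [('knob',(188,216),.009),('can',(188,134),.022),('jar',(156,243),.035),('box',(281,246),.05),('or1',(294,145),.03),('red',(232,233),.03),('drv',(331,215),.01)]:
    p=atz(T0,px,z); r=p-tail; print(n,np.round(p,3),'rel tail along/lat',np.round([r@ax,r@ay],3), 'bed',np.round([(p-[B[0],B[1],0])@ax,(p-[B[0],B[1],0])@ay],3))
E
```

```text
tool axes cols
 [[-0.     0.426 -0.905]
 [-0.    -0.905 -0.426]
 [-1.     0.     0.   ]]
1 delta deg [ 1.80519272e-03 -5.20643286e-03 -1.25769832e+02]
-1 delta deg [4.38415095e-03 1.52008824e-03 5.42301683e+01]
tail [ 0.53181234 -0.16727095  0.        ] bedx,y of tail -0.2611454479400864 -0.0024468898252073706
ax [0.18350437 0.98301889 0.        ] ay [-0.98301889  0.18350437  0.        ]
knob [0.419 0.095 0.009] rel tail along/lat [0.238 0.159] bed [-0.024  0.156]
can [0.724 0.101 0.022] rel tail along/lat [ 0.299 -0.14 ] bed [ 0.038 -0.142]
jar [0.323 0.2   0.035] rel tail along/lat [0.323 0.273] bed [0.062 0.27 ]
box [ 0.31  -0.237  0.05 ] rel tail along/lat [-0.109  0.205] bed [-0.37   0.203]
or1 [ 0.676 -0.292  0.03 ] rel tail along/lat [-0.097 -0.164] bed [-0.358 -0.167]
red [ 0.356 -0.066  0.03 ] rel tail along/lat [0.067 0.191] bed [-0.194  0.189]
drv [ 0.419 -0.421  0.01 ] rel tail along/lat [-0.27   0.064] bed [-0.531  0.061]
```

Named candidates: the black and gold unit at top (240,179) fits "module" (aluminium sled, black case, gold plate facing the cradle). The red and two orange ones don't, and the crop confirms it. The module is already within 3 mm of the bed axis and parallel to it. I'll move behind it, high up.

Request:
{"api": "servo_tool", "payload": {
  "plan": [
    [[2.7,3.5,0],[0,0,5.4]],
    [[5.4,7.0,0],[0,0,10.8]],
    [[8.0,10.6,0],[0,0,16.3]],
    [[10.7,14.1,0],[0,0,21.7]],
    [[13.4,17.6,0],[0,0,27.1]],
    [[16.0,21.1,0],[0,0,32.5]],
    [[18.7,24.6,0],[0,0,38]],
    [[21.4,28.2,0],[0,0,43.4]],
    [[24,31.7,0],[0,0,48.8]],
    [[26.7,35.2,0],[0,0,54.2]],
    [[26.7,35.2,0],[0,0,54.2]],
    [[26.7,35.2,0],[0,0,54.2]]
  ],
  "grip": 0.4
}}

```text
clock: 2.2
position: [0.5336, -0.2125, 0.1912]
ee_rot: [1.343, 1.117, -1.343]
force: [-0.2, -0.9, 0.1]
width: 0.402
```

```bash
python3 - <<'E'
from h import *
w=arm.get_image('wrist'); cv2.imwrite('pics/w1.png',w['frame']); t=arm.get_image('top'); cv2.imwrite('pics/t1.png',cv2.resize(t['frame'][100:300,90:350],None,fx=3,fy=3,interpolation=cv2.INTER_CUBIC))
print(arm.observe()['joints'])
E
```

```text
[ 0.52309919  0.37659942 -0.3173229   1.67941028  0.1296718   1.10660767
 -0.0190466 ]
```

View pics/w1.png

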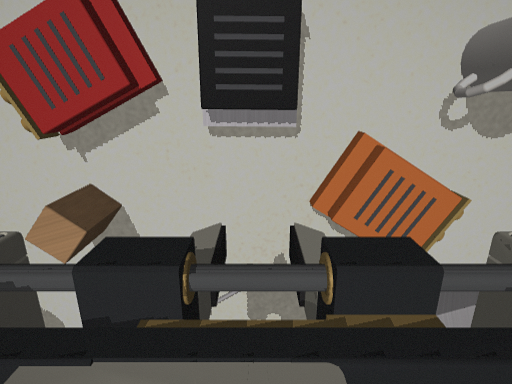

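View pics/t1.png

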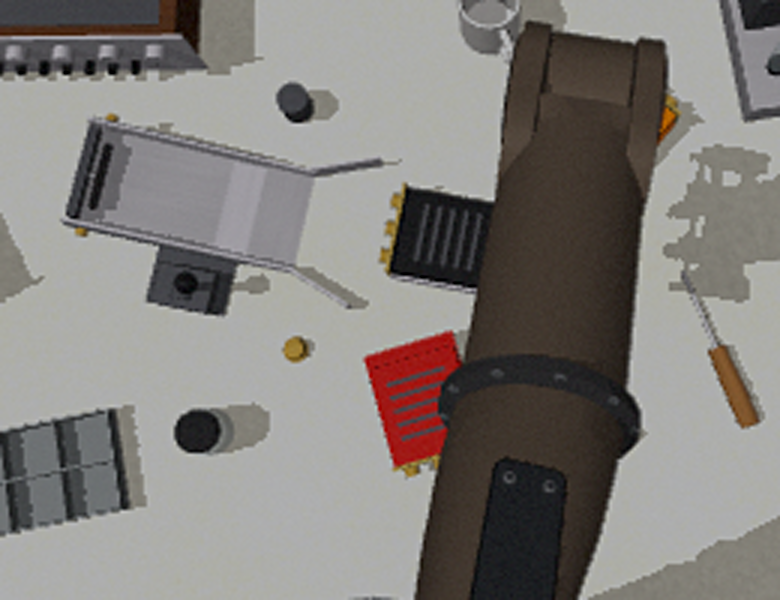

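Request:
{"api": "servo_tool", "payload": {
  "plan": [
    [[0,0,-3],[0,0,0]],
    [[0,0,-6.5],[0,0,0]],
    [[0,0,-10],[0,0,0]],
    [[0,0,-13.5],[0,0,0]],
    [[0,0,-16],[0,0,0]],
    [[0,0,-17.5],[0,0,0]],
    [[0,0,-18.1],[0,0,0]],
    [[0,0,-18.1],[0,0,0]],
    [[0,0,-18.1],[0,0,0]]
  ]
}}

```text
clock: 3.2
position: [0.5327, -0.2158, 0.011]
ee_rot: [1.346, 1.113, -1.347]
force: [-0.5, 0.5, 0.4]
width: 0.397
```

```bash
cat > st.py <<'E'
from fit import *
from scipy.spatial.transform import Rotation as Ro
f=np.load('fit.npz'); B=f['B'];a=B[2]
def st():
    o=arm.observe(); p=o['position']; X=Ry(-t).T@Rz(a).T@(p-[B[0],B[1],0]); F=Rz(a).T@o['force']
    Rm=Ro.from_rotvec(o['ee_rot']).as_matrix(); d=-Rz(a).T@Rm[:,0]
    print('clk %.2f pos %s flat-along %.4f bed %s Fbed-yaw %s tilt(back) %.1f'%(o['clock'],np.round(p,4),(Rz(a).T@(p-[B[0],B[1],0]))[0],np.round(X,4),np.round(F,1),np.degrees(np.arctan2(-d[0],d[2]))))
if __name__=='__main__': st()
E
python3 st.py
```

```text
clk 3.20 pos [ 0.5327 -0.2158  0.011 ] flat-along -0.3087 bed [-0.2996 -0.0122  0.0749] Fbed-yaw [0.4 0.5 0.4] tilt(back) -0.1
```

Request:
{"api": "servo_tool", "payload": {
  "plan": [
    [[0.1,0.5,0],[0,0,0]],
    [[0.2,1.0,0],[0,0,0]],
    [[0.3,1.5,0],[0,0,0]],
    [[0.4,2.0,0],[0,0,0]],
    [[0.5,2.5,0],[0,0,0]],
    [[0.55,2.9,0],[0,0,0]],
    [[0.6,3.2,0],[0,0,0]],
    [[0.65,3.5,0],[0,0,0]],
    [[0.7,3.8,0],[0,0,0]],
    [[0.75,4.1,0],[0,0,0]],
    [[0.8,4.4,0],[0,0,0]],
    [[0.85,4.7,0],[0,0,0]]
  ]
}}

```text
clock: 4.4
position: [0.5412, -0.1686, 0.011]
ee_rot: [1.346, 1.113, -1.347]
force: [-0.1, -0.5, 0.5]
width: 0.398
```

```bash
python3 - <<'E'
from st import *
st()
s=arm.get_image('scene'); cv2.imwrite('pics/s2.png',cv2.resize(s['frame'][150:384,170:400],None,fx=2.5,fy=2.5,interpolation=cv2.INTER_CUBIC))
E
```

```text
clk 4.40 pos [ 0.5412 -0.1686  0.011 ] flat-along -0.2607 bed [-0.2527 -0.0119  0.0649] Fbed-yaw [-0.5  0.1  0.5] tilt(back) -0.1
```

View pics/s2.png

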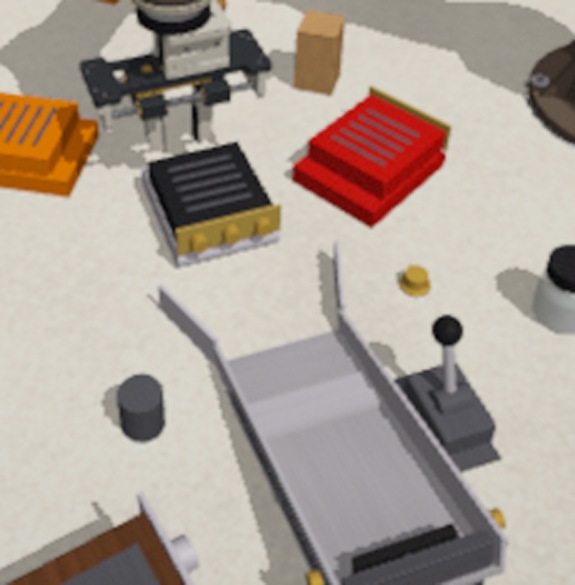

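The fingers are just behind the module with no force yet. I'll continue.

Request:
{"api": "servo_tool", "payload": {
  "plan": [
    [[0.05,0.3,0],[0,0,0]],
    [[0.1,0.6,0],[0,0,0]],
    [[0.15,0.9,0],[0,0,0]],
    [[0.2,1.2,0],[0,0,0]],
    [[0.3,1.5,0],[0,0,0]],
    [[0.35,1.8,0],[0,0,0]]
  ]
}}

```text
clock: 5.05
position: [0.5447, -0.1505, 0.011]
ee_rot: [1.346, 1.112, -1.347]
force: [-0.1, -3.7, 0.3]
width: 0.398
```

```bash
python3 - <<'E'
from st import *
st()
s=arm.get_image('scene'); cv2.imwrite('pics/s3.png',cv2.resize(s['frame'][150:384,170:400],None,fx=2.5,fy=2.5,interpolation=cv2.INTER_CUBIC))
E
```

```text
clk 5.05 pos [ 0.5447 -0.1505  0.011 ] flat-along -0.2423 bed [-0.2347 -0.0121  0.0611] Fbed-yaw [-3.7 -0.6  0.3] tilt(back) -0.1
```

View pics/s3.png

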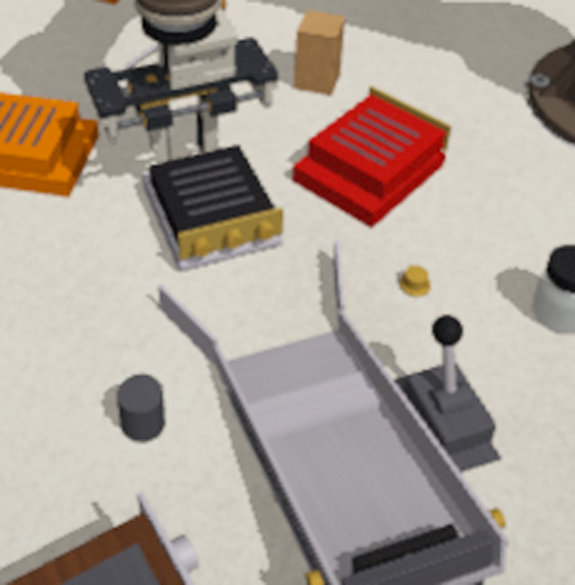

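```bash
python3 - <<'E'
from st import *
s=arm.get_image('scene'); p=arm.observe()['position']; 
ims=cv2.resize(s['frame'][150:260,220:300],None,fx=7,fy=7,interpolation=cv2.INTER_CUBIC)
ay=np.array([-np.sin(a),np.cos(a),0]);ax=np.array([np.cos(a),np.sin(a),0])
def mk(q,col):
    u=(np.array(proj(s,q))-[220,150])*7; cv2.circle(ims,tuple(int(v) for v in u),3,col,-1); print(np.round(u))
for e in (-.0375,.0375):
  for z in (0,.05,.1): mk(p+ay*e+[0,0,z],(0,255,0))
M=f['M']
for d in (0,.003,.02):
  for x,y,z in ((-.07,-.055,.024),(-.07,.055,.024),(.07,-.055,.0),(.07,.055,0)): mk(modw(M,(x+d,y,z)),(255,255*(d>0),255*(d>.01)))
cv2.imwrite('pics/s4.png',ims)
E
```

```text
[ 77. 514.]
[ 70. 417.]
[ 63. 315.]
[255. 471.]
[254. 375.]
[253. 273.]
[ 42. 462.]
[302. 401.]
[151. 751.]
[431. 677.]
[ 44. 467.]
[304. 406.]
[153. 757.]
[434. 682.]
[ 56. 494.]
[319. 431.]
[168. 790.]
[451. 714.]
```

View pics/s4.png

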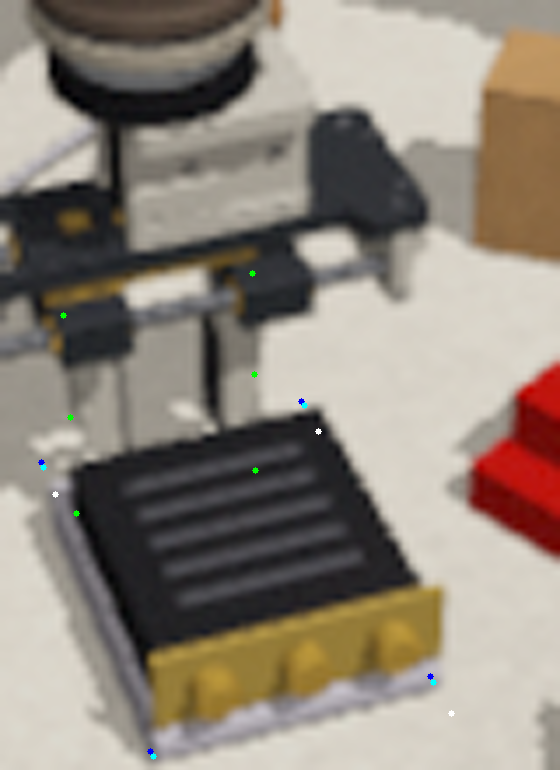

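```bash
python3 - <<'E'
from st import *
w=arm.get_image('wrist'); o=arm.observe(); p=o['position']
R=np.array(w['rotation']); R=R if R.shape==(3,3) else cv2.Rodrigues(R)[0]
print('wrist cam pos',w['position'],'rel tcp yaw frame',Rz(a).T@(w['position']-p),'\n',np.round(Rz(a).T@R,3), w['fx'])
im=w['frame'].copy(); M=f['M']
def d(P,col):
    q=np.array([proj(w,x) for x in P]); print(np.round(q).tolist()); cv2.polylines(im,[q.astype(np.int32)],True,col,1)
d([modw(M,(x,y,.024)) for x,y in ((-.07,-.055),(.07,-.055),(.07,.055),(-.07,.055))],(255,255,0))
d([modw(M,(x,y,.051)) for x,y in ((-.05,-.05),(.06,-.05),(.06,.05),(-.05,.05))],(0,255,0))
d([bedw(B,b) for b in ((0,-.06,0),(.275,-.06,0),(.275,.06,0),(0,.06,0))],(0,0,255))
cv2.imwrite('pics/w4.png',im)
E
```

```text
wrist cam pos [ 0.55986909 -0.07337939  0.20415207] rel tcp yaw frame [ 0.0776669  -0.00071048  0.19313317] 
 [[-0.001 -0.957 -0.289]
 [-1.     0.002 -0.   ]
 [ 0.001  0.289 -0.957]] 299.29984374275574
[[324.0, 251.0], [341.0, 16.0], [135.0, 16.0], [160.0, 251.0]]
[[328.0, 243.0], [344.0, 25.0], [125.0, 25.0], [151.0, 243.0]]
[[352.0, -246.0], [1149.0, -8569.0], [-1156.0, -8588.0], [109.0, -246.0]]
```

View pics/w4.png

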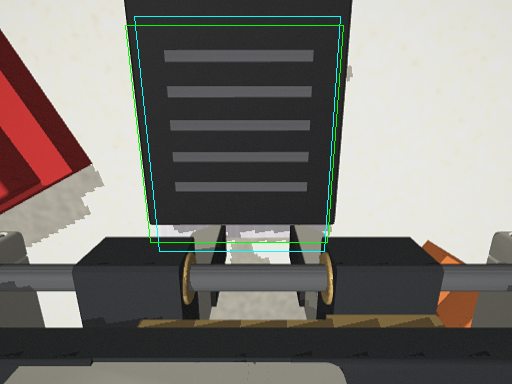

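```bash
python3 - <<'E'
from st import *
M=f['M']
for q in ((-.05,-.05,.051),(-.05,.05,.051),(.06,-.05,.051),(.06,.05,.051),(-.05,-.055,.051),(-.05,.055,.051)):
    print(q,np.round((np.array(proj(C['S'],modw(M,q)))-[220,150])*7), np.round((np.array(proj(C['T'],modw(M,q)))-[90,120])*4.2))
# solve scene observed rear case corners at z=.051
for u in ((75,470),(322,410),(442,588),(150,655)):
    p=atz(C['S'],np.array(u)/7+[220,150],.051); print(u, np.round(Rz(a).T@(p-[B[0],B[1],0]),4))
for u in ((150,755),(440,685)):
    p=atz(C['S'],np.array(u)/7+[220,150],.003); print(u, np.round(Rz(a).T@(p-[B[0],B[1],0]),4))
for u in ((703,202),(683,321),(566,178),(546,298)):
    p=atz(C['T'],np.array(u)/4.2+[90,120],.051); print('top',u, np.round(Rz(a).T@(p-[B[0],B[1],0]),4))
for u in ((722,207),(707,333)):
    p=atz(C['T'],np.array(u)/4.2+[90,120],.024); print('top sled',u, np.round(Rz(a).T@(p-[B[0],B[1],0]),4))
E
```

```text
(-0.05, -0.05, 0.051) [ 64. 439.] [702. 203.]
(-0.05, 0.05, 0.051) [307. 382.] [681. 317.]
(0.06, -0.05, 0.051) [151. 629.] [576. 181.]
(0.06, 0.05, 0.051) [412. 563.] [553. 294.]
(-0.05, -0.055, 0.051) [ 52. 442.] [703. 197.]
(-0.05, 0.055, 0.051) [319. 380.] [680. 323.]
(75, 470) [-0.2225 -0.0537  0.051 ]
(322, 410) [-0.2233  0.0471  0.051 ]
(442, 588) [-0.1154  0.0529  0.051 ]
(150, 655) [-0.1191 -0.0566  0.051 ]
(150, 755) [-0.1168 -0.059   0.003 ]
(440, 685) [-0.1134  0.053   0.003 ]
top (703, 202) [-0.2416 -0.0533  0.051 ]
top (683, 321) [-0.2431  0.0504  0.051 ]
top (566, 178) [-0.1225 -0.0534  0.051 ]
top (546, 298) [-0.1258  0.0515  0.051 ]
top sled (722, 207) [-0.2574 -0.0577  0.024 ]
top sled (707, 333) [-0.2641  0.0533  0.024 ]
```

```bash
python3 - <<'E'
from st import *
s=arm.get_image('scene'); t_=arm.get_image('top')
cv2.imwrite('pics/s5.png',cv2.resize(s['frame'][244:384,230:380],None,fx=5,fy=4.2857,interpolation=cv2.INTER_CUBIC) if 0 else cv2.resize(s['frame'][244:364,230:380],None,fx=5,fy=5,interpolation=cv2.INTER_CUBIC))
cv2.imwrite('pics/t5.png',cv2.resize(t_['frame'][130:210,100:220],None,fx=6.5,fy=6.5,interpolation=cv2.INTER_CUBIC))
E
```

```text
(no output)
```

View pics/s5.png

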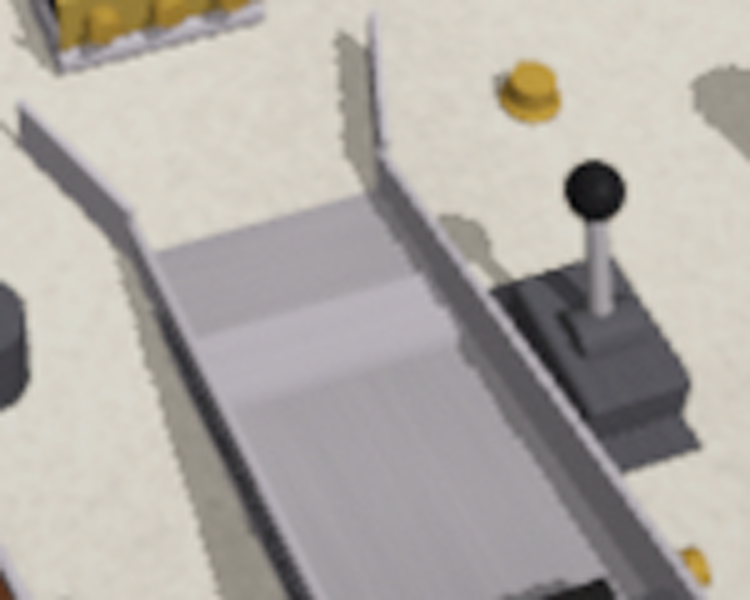

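View pics/t5.png

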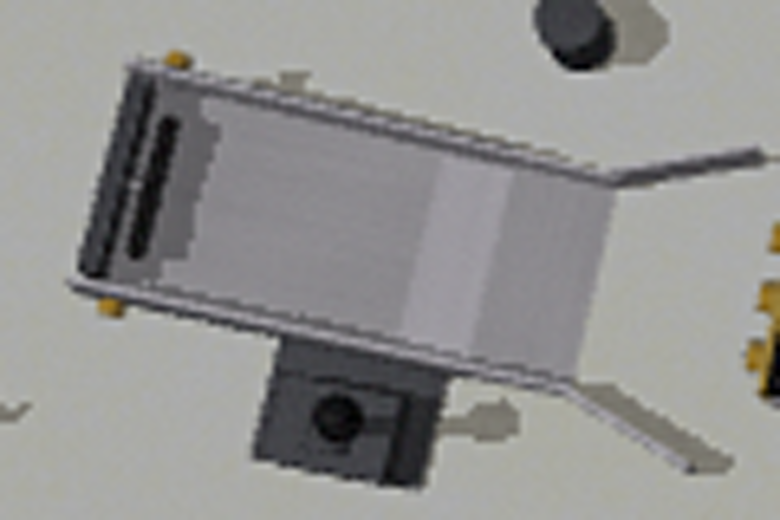

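```bash
python3 - <<'E'
from st import *
def T5(u): return (np.array(u)+.5)/6.5-.5+[100,130]
def S5(u): return (np.array(u)+.5)/5-.5+[230,244]
def sh(n,c,px,z): 
    p=atz(C[c],px,z); print(n,np.round(Rz(a).T@(p-[B[0],B[1],0]),4))
sh('T floor far','T',T5((613,190)),0); sh('T floor near','T',T5((577,378)),0)
sh('T near guide top','T',T5((568,390)),.0235);sh('T far guide top','T',T5((612,184)),.0235)
sh('S floor left','S',S5((158,250)),0); sh('S floor right','S',S5((375,195)),0); sh('S gd top right','S',S5((383,152)),.0235); sh('S gd top left','S',S5((135,213)),.0235)
sh('T knob','T',T5((0,0)),0)
# wings tips z=.034
sh('T wing near','T',T5((692,470)),.034);sh('S wing near','S',S5((373,14)),.034);sh('T wing far','T',T5((762,155)),.034);sh('S wing far','S',S5((22,103)),.034)
# upper end guide top
zz=.275*np.sin(t)+.024*np.cos(t)
sh('T end far','T',T5((135,66)),zz);sh('T end near','T',T5((72,285)),zz)
# ball
o1,d1=ray(C['T'],T5((338,417))); o2,d2=ray(C['S'],S5((595,191)))
s=np.linalg.lstsq(np.c_[d1,-d2],o2-o1,rcond=None)[0]; print('ball',o1+d1*s[0],o2+d2*s[1])
# band edges (on ramp)
def onramp(c,px):
    o,d=ray(C[c],px); n=Rz(a)@Ry(-t)@np.array([0,0,1.]); b=np.array([B[0],B[1],0]); k=((b-o)@n)/(d@n); return np.round(Ry(-t).T@Rz(a).T@(o+k*d-b),4)
for c,px in (('T',T5((437,160))),('T',T5((400,335))),('T',T5((512,175))),('T',T5((470,345))),('S',S5((235,403))),('S',S5((460,338))),('S',S5((200,335))),('S',S5((425,275)))): print(c,onramp(c,px))
E
```

```text
T floor far [ 0.0015 -0.0578 -0.    ]
T floor near [-0.0011  0.0534  0.    ]
T near guide top [-0.0029  0.064   0.0235]
T far guide top [-0.0026 -0.0561  0.0235]
S floor left [ 0.0017 -0.0488  0.    ]
S floor right [ 0.0065  0.0592 -0.    ]
S gd top right [0.0015 0.0639 0.0235]
S gd top left [-0.0042 -0.0578  0.0235]
T knob [ 0.3808 -0.107   0.    ]
T wing near [-0.082   0.0969  0.034 ]
S wing near [-0.0726  0.0926  0.034 ]
T wing far [-0.0849 -0.0851  0.034 ]
S wing far [-0.076  -0.0895  0.034 ]
T end far [ 0.2559 -0.063   0.0807]
T end near [0.2599 0.0622 0.0807]
ball [0.48945933 0.20684498 0.08987921] [0.48794932 0.20825719 0.09007899]
T [ 0.1014 -0.0529  0.    ]
T [0.0998 0.0497 0.    ]
T [ 0.0588 -0.0537  0.    ]
T [0.061  0.0473 0.    ]
S [ 0.1035 -0.0507 -0.    ]
S [ 0.107   0.0517 -0.    ]
S [ 0.0609 -0.0503  0.    ]
S [0.0662 0.0555 0.    ]
```

Request:
{"api": "servo_tool", "payload": {
  "plan": [
    [[0.05,0.4,0],[0,0,0]],
    [[0.15,1.0,0],[0,0,0]],
    [[0.2,1.6,0],[0,0,0]],
    [[0.3,2.2,0],[0,0,0]],
    [[0.4,2.8,0],[0,0,0]],
    [[0.5,3.4,0],[0,0,0]],
    [[0.6,4.0,0],[0,0,0]],
    [[0.65,4.6,0],[0,0,0]],
    [[0.75,5.2,0],[0,0,0]],
    [[0.85,5.8,0],[0,0,0]],
    [[0.9,6.4,0],[0,0,0]],
    [[1.0,7.0,0],[0,0,0]]
  ]
}}

```text
clock: 6.5
position: [0.5549, -0.0791, 0.011]
ee_rot: [1.346, 1.113, -1.346]
force: [-0.5, -2.7, 0.2]
width: 0.401
```

```bash
python3 - <<'E'
from st import *
st()
s=arm.get_image('scene'); cv2.imwrite('pics/s6.png',cv2.resize(s['frame'][190:340,210:360],None,fx=4,fy=4,interpolation=cv2.INTER_CUBIC))
E
```

```text
clk 6.50 pos [ 0.5549 -0.0791  0.011 ] flat-along -0.1703 bed [-0.1643 -0.009   0.0462] Fbed-yaw [-2.8 -0.   0.2] tilt(back) -0.0
```

View pics/s6.png

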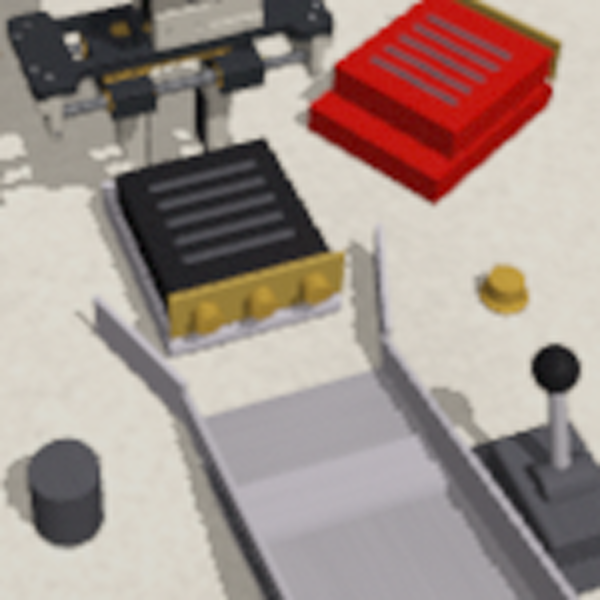

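```bash
python3 - <<'E'
from st import *
for u,z in (((167,354),.003),((340,308),.003),((107,188),.024),((206,414),0),((381,373),0)):
    p=atz(C['S'],(np.array(u)+.5)/4-.5+[210,190],z); print(u,np.round(Rz(a).T@(p-[B[0],B[1],0]),4))
E
```

```text
(167, 354) [-0.0466 -0.0563  0.003 ]
(340, 308) [-0.0446  0.0558  0.003 ]
(107, 188) [-0.1735 -0.0541  0.024 ]
(206, 414) [ 0.0004 -0.0485  0.    ]
(381, 373) [0.0075 0.0595 0.    ]
```

Request:
{"api": "servo_tool", "payload": {
  "plan": [
    [[0.1,0.5,0],[0,0,0]],
    [[0.2,1.0,0],[0,0,0]],
    [[0.3,1.5,0],[0,0,0]],
    [[0.35,2.0,0],[0,0,0]],
    [[0.45,2.5,0],[0,0,0]],
    [[0.55,3.0,0],[0,0,0]],
    [[0.65,3.5,0],[0,0,0]],
    [[0.75,4.0,0],[0.5,-0.1,0]],
    [[0.85,4.5,0],[1.0,-0.2,0]],
    [[0.95,5.0,0],[1.5,-0.3,0]],
    [[1.05,5.5,0],[2.0,-0.35,0]],
    [[1.1,5.9,0],[2.5,-0.45,0]]
  ]
}}

```text
clock: 7.75
position: [0.5663, -0.0186, 0.011]
ee_rot: [1.382, 1.145, -1.321]
force: [-1.3, -4.2, -0.5]
width: 0.398
```

```bash
python3 st.py
```

```text
clk 7.75 pos [ 0.5663 -0.0186  0.011 ] flat-along -0.1087 bed [-0.104  -0.009   0.0334] Fbed-yaw [-4.3  0.5 -0.5] tilt(back) 2.6
```

Request:
{"api": "servo_tool", "payload": {
  "plan": [
    [[0.1,0.5,0],[0.4,-0.1,0]],
    [[0.2,1.0,0],[0.8,-0.15,0]],
    [[0.3,1.5,0],[1.2,-0.2,0]],
    [[0.35,2.0,0],[1.6,-0.3,0]],
    [[0.45,2.5,0],[2.0,-0.4,0]],
    [[0.55,3.0,0],[2.5,-0.45,0]],
    [[0.65,3.5,0],[2.9,-0.55,0]],
    [[0.75,4.0,0],[3.3,-0.6,0]],
    [[0.85,4.5,0],[3.7,-0.7,0]],
    [[0.95,5.0,0],[4.1,-0.75,0]],
    [[1.05,5.5,0],[4.5,-0.85,0]],
    [[1.1,5.9,0],[4.9,-0.9,0]]
  ]
}}

```text
clock: 8.95
position: [0.5776, 0.0406, 0.0113]
ee_rot: [1.452, 1.202, -1.271]
force: [-2.0, -6.7, 4.4]
width: 0.402
```

```bash
python3 - <<'E'
from st import *
st()
s=arm.get_image('scene'); cv2.imwrite('pics/s7.png',cv2.resize(s['frame'][190:370,210:380],None,fx=3.3,fy=3.3,interpolation=cv2.INTER_CUBIC))
E
```

```text
clk 8.95 pos [0.5776 0.0406 0.0113] flat-along -0.0484 bed [-0.045  -0.0093  0.0211] Fbed-yaw [-7.   0.8  4.4] tilt(back) 7.6
```

View pics/s7.png

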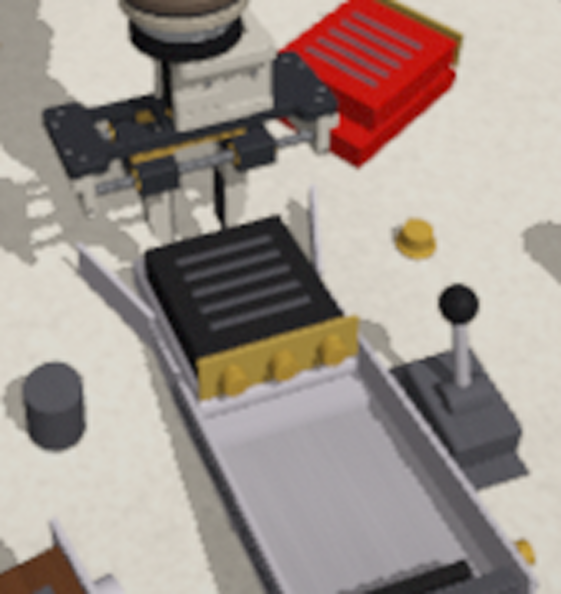

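Request:
{"api": "servo_tool", "payload": {
  "plan": [
    [[0.1,0.5,0],[0.4,-0.1,0]],
    [[0.2,1.0,0],[0.7,-0.15,0]],
    [[0.3,1.5,0],[1.1,-0.2,0]],
    [[0.35,2.0,0],[1.5,-0.3,0]],
    [[0.45,2.5,0],[1.9,-0.35,0]],
    [[0.55,3.0,0],[2.3,-0.4,0]],
    [[0.65,3.5,0],[2.7,-0.5,0]],
    [[0.75,4.0,0],[3.1,-0.55,0]],
    [[0.85,4.5,0],[3.5,-0.65,0]],
    [[0.95,5.0,0],[3.8,-0.7,0]],
    [[1.05,5.5,0.06],[4.1,-0.75,0]],
    [[1.1,5.9,0.16],[4.3,-0.8,0]]
  ]
}}

```text
clock: 10.2
position: [0.5887, 0.0999, 0.0128]
ee_rot: [1.513, 1.253, -1.225]
force: [-0.8, -4.4, 0.5]
width: 0.398
```

```bash
python3 st.py
```

```text
clk 10.20 pos [0.5887 0.0999 0.0128] flat-along 0.0119 bed [ 0.0143 -0.0093  0.0101] Fbed-yaw [-4.5 -0.   0.5] tilt(back) 12.0
```

Request:
{"api": "servo_tool", "payload": {
  "plan": [
    [[0.09,0.48,0.1],[0,0,0]],
    [[0.18,0.96,0.2],[0,0,0]],
    [[0.27,1.44,0.3],[0,0,0]],
    [[0.36,1.92,0.4],[0,0,0]],
    [[0.45,2.4,0.5],[0,0,0]],
    [[0.54,2.88,0.6],[0,0,0]],
    [[0.63,3.36,0.7],[0,0,0]],
    [[0.72,3.84,0.8],[0,0,0]],
    [[0.81,4.32,0.9],[0,0,0]]
  ]
}}

```text
clock: 11.1
position: [0.5965, 0.1437, 0.0217]
ee_rot: [1.513, 1.254, -1.225]
force: [-0.1, -2.7, -1.6]
width: 0.402
```

```bash
python3 - <<'E'
from st import *
st()
s=arm.get_image('scene'); cv2.imwrite('pics/s8.png',cv2.resize(s['frame'][200:384,210:390],None,fx=3.2,fy=3.2,interpolation=cv2.INTER_CUBIC))
E
```

```text
clk 11.10 pos [0.5965 0.1437 0.0217] flat-along 0.0564 bed [ 0.0597 -0.009   0.0095] Fbed-yaw [-2.7 -0.4 -1.6] tilt(back) 12.0
```

View pics/s8.png

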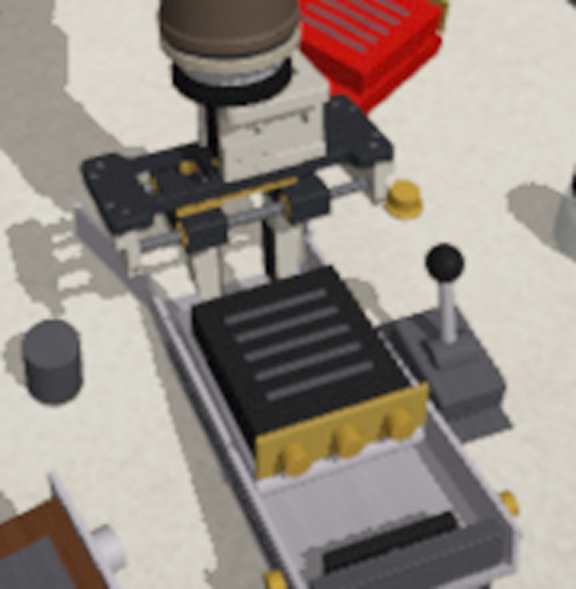

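Request:
{"api": "servo_tool", "payload": {
  "plan": [
    [[0.04,0.19,0.04],[0,0,0]],
    [[0.07,0.38,0.08],[0,0,0]],
    [[0.11,0.58,0.12],[0,0,0]],
    [[0.14,0.77,0.16],[0,0,0]],
    [[0.18,0.96,0.2],[0,0,0]]
  ]
}}

```text
clock: 11.65
position: [0.5986, 0.1546, 0.0241]
ee_rot: [1.513, 1.254, -1.224]
force: [0.0, -2.6, -1.2]
width: 0.402
```

```bash
python3 st.py
```

```text
clk 11.65 pos [0.5986 0.1546 0.0241] flat-along 0.0675 bed [ 0.071  -0.009   0.0096] Fbed-yaw [-2.6 -0.5 -1.2] tilt(back) 12.1
```

Request:
{"api": "servo_tool", "payload": {
  "plan": [
    [[0.04,0.19,0.04],[0,0,0]],
    [[0.07,0.38,0.08],[0,0,0]],
    [[0.11,0.58,0.12],[0,0,0]],
    [[0.11,0.58,0.12],[0,0,0]]
  ]
}}

```text
clock: 12.05
position: [0.5998, 0.1609, 0.0255]
ee_rot: [1.513, 1.255, -1.223]
force: [-0.7, -1.8, -2.1]
width: 0.4
```

```bash
python3 st.py
```

```text
clk 12.05 pos [0.5998 0.1609 0.0255] flat-along 0.0739 bed [ 0.0776 -0.009   0.0096] Fbed-yaw [-1.9  0.3 -2.1] tilt(back) 12.1
```

Request:
{"api": "servo_tool", "payload": {
  "plan": [
    [[0.04,0.19,0.04],[0,0,0]],
    [[0.07,0.38,0.08],[0,0,0]],
    [[0.11,0.58,0.12],[0,0,0]]
  ]
}}

```text
clock: 12.35
position: [0.6009, 0.1668, 0.0267]
ee_rot: [1.513, 1.255, -1.223]
force: [-0.7, -2.2, -1.4]
width: 0.399
```

```bash
python3 - <<'E'
from st import *
st()
s=arm.get_image('scene'); cv2.imwrite('pics/s9.png',cv2.resize(s['frame'][250:384,240:390],None,fx=4.2,fy=4.2,interpolation=cv2.INTER_CUBIC))
E
```

```text
clk 12.35 pos [0.6009 0.1668 0.0267] flat-along 0.0800 bed [ 0.0838 -0.009   0.0095] Fbed-yaw [-2.3  0.3 -1.4] tilt(back) 12.1
```

View pics/s9.png

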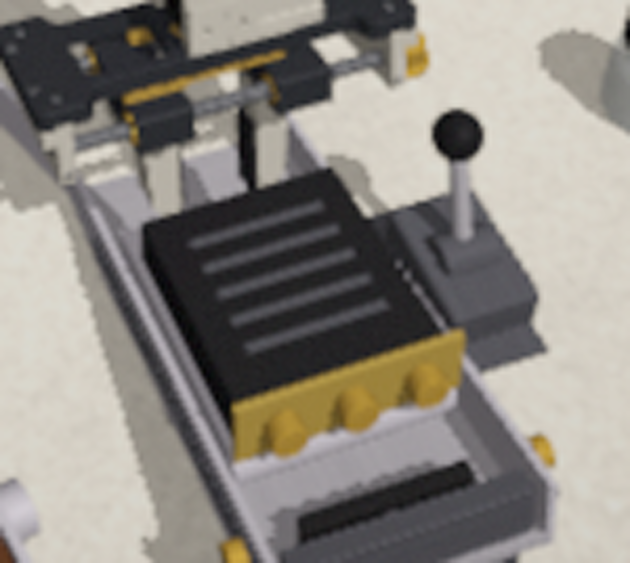

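Request:
{"api": "servo_tool", "payload": {
  "plan": [
    [[0.04,0.19,0.04],[0,0,0]],
    [[0.07,0.38,0.08],[0,0,0]],
    [[0.11,0.58,0.12],[0,0,0]]
  ]
}}

```text
clock: 12.7
position: [0.6021, 0.1734, 0.0281]
ee_rot: [1.513, 1.255, -1.223]
force: [-0.3, -3.0, -1.3]
width: 0.399
```

```bash
python3 st.py
```

```text
clk 12.70 pos [0.6021 0.1734 0.0281] flat-along 0.0866 bed [ 0.0906 -0.009   0.0095] Fbed-yaw [-3.  -0.3 -1.3] tilt(back) 12.1
```

Request:
{"api": "servo_tool", "payload": {
  "plan": [
    [[0.04,0.19,0.04],[0,0,0]],
    [[0.07,0.38,0.08],[0,0,0]]
  ]
}}

```text
clock: 12.9
position: [0.6027, 0.1774, 0.0289]
ee_rot: [1.513, 1.255, -1.223]
force: [-0.5, -2.9, -1.4]
width: 0.4
```

```bash
python3 st.py
```

```text
clk 12.90 pos [0.6027 0.1774 0.0289] flat-along 0.0907 bed [ 0.0947 -0.0089  0.0094] Fbed-yaw [-3.  -0.  -1.4] tilt(back) 12.1
```

Request:
{"api": "servo_tool", "payload": {
  "plan": [
    [[0.03,0.14,0.03],[0,0,0]],
    [[0.05,0.29,0.06],[0,0,0]]
  ]
}}

```text
clock: 13.1
position: [0.6033, 0.1805, 0.0295]
ee_rot: [1.513, 1.255, -1.223]
force: [-0.2, -3.0, -1.1]
width: 0.402
```

```bash
python3 - <<'E'
from st import *
st()
s=arm.get_image('scene'); cv2.imwrite('pics/s10.png',cv2.resize(s['frame'][250:384,240:390],None,fx=4.2,fy=4.2,interpolation=cv2.INTER_CUBIC))
E
```

```text
clk 13.10 pos [0.6033 0.1805 0.0295] flat-along 0.0938 bed [ 0.0979 -0.0089  0.0094] Fbed-yaw [-3.  -0.3 -1.1] tilt(back) 12.1
```

View pics/s10.png

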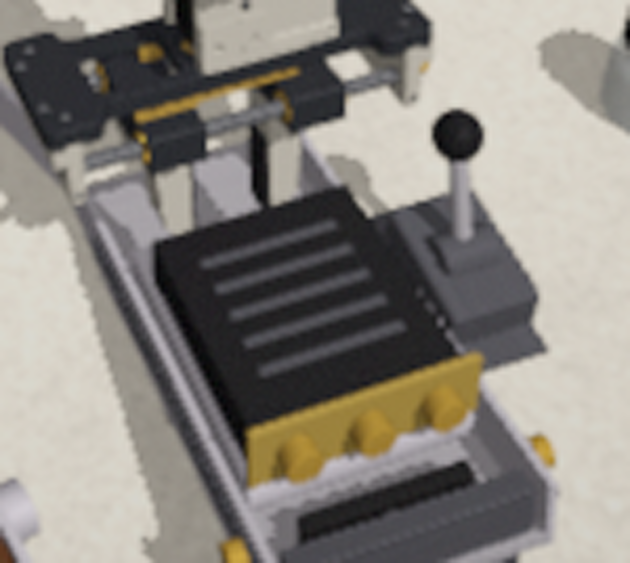

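Request:
{"api": "servo_tool", "payload": {
  "plan": [
    [[0.03,0.14,0.03],[0,0,0]],
    [[0.05,0.29,0.06],[0,0,0]]
  ]
}}

```text
clock: 13.35
position: [0.6039, 0.1838, 0.0303]
ee_rot: [1.513, 1.255, -1.222]
force: [-1.0, -3.4, -2.3]
width: 0.4
```

```bash
python3 st.py
```

```text
clk 13.35 pos [0.6039 0.1838 0.0303] flat-along 0.0972 bed [ 0.1014 -0.0088  0.0094] Fbed-yaw [-3.5  0.3 -2.3] tilt(back) 12.1
```

Request:
{"api": "servo_tool", "payload": {
  "plan": [
    [[0.03,0.14,0.03],[0,0,0]],
    [[0.05,0.29,0.06],[0,0,0]]
  ]
}}

```text
clock: 13.55
position: [0.6044, 0.1868, 0.0309]
ee_rot: [1.513, 1.255, -1.222]
force: [-0.6, -2.8, -1.3]
width: 0.401
```

```bash
python3 st.py
```

```text
clk 13.55 pos [0.6044 0.1868 0.0309] flat-along 0.1003 bed [ 0.1045 -0.0088  0.0094] Fbed-yaw [-2.8  0.1 -1.3] tilt(back) 12.1
```

Request:
{"api": "servo_tool", "payload": {
  "plan": [
    [[0.02,0.1,0.02],[0,0,0]],
    [[0.04,0.19,0.04],[0,0,0]]
  ]
}}

```text
clock: 13.75
position: [0.6048, 0.1889, 0.0313]
ee_rot: [1.513, 1.255, -1.222]
force: [-0.4, -2.9, -1.5]
width: 0.402
```

```bash
python3 - <<'E'
from st import *
st()
s=arm.get_image('scene'); cv2.imwrite('pics/s11.png',cv2.resize(s['frame'][250:384,240:390],None,fx=4.2,fy=4.2,interpolation=cv2.INTER_CUBIC))
w=arm.get_image('wrist'); cv2.imwrite('pics/w11.png',w['frame'])
E
```

```text
clk 13.75 pos [0.6048 0.1889 0.0313] flat-along 0.1023 bed [ 0.1066 -0.0088  0.0093] Fbed-yaw [-2.9 -0.2 -1.5] tilt(back) 12.1
```

View pics/s11.png

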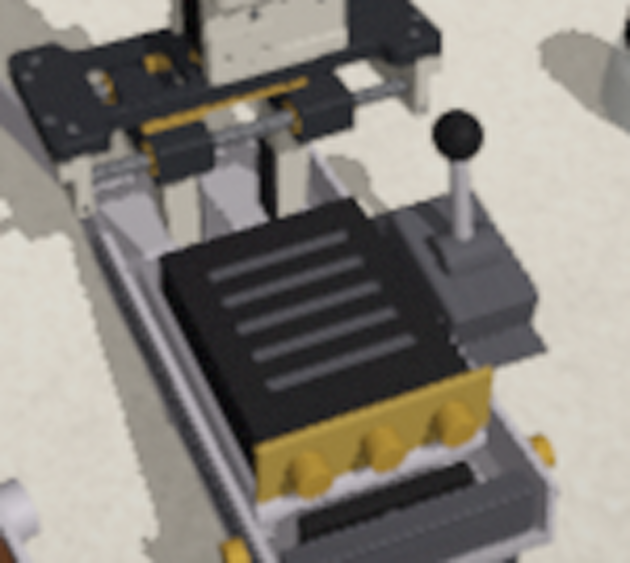

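View pics/w11.png

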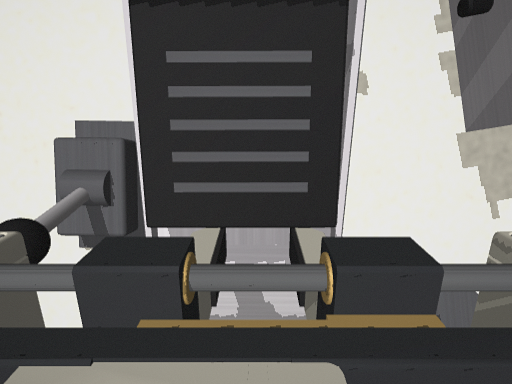

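```bash
python3 - <<'E'
from st import *
o=arm.observe(); p=o['position']; R=Ro.from_rotvec(o['ee_rot']).as_matrix()
im=cv2.imread('pics/s11.png')
def P(x,c):
    u=(np.array(proj(C['S'],x))-[240,250]+.5)*4.2-.5; cv2.circle(im,tuple(int(round(v)) for v in u),3,c,-1); return np.round(u)
for up in (.066,.09,.11):
  for la in (.095,-.095):
    for al in (-.0375,0,.0375): print(up,la,al,P(p-R[:,0]*up-R[:,1]*la-R[:,2]*al,(0,255,0)))
o1=np.array([.4885,.2075,.086]); print('ball',P(o1,(0,0,255)))
v=R.T@(o1-p); print('ball in tool: up %.3f lat %.3f along %.3f'%(-v[0],-v[1],-v[2]))
cv2.imwrite('pics/s11b.png',im)
w=arm.get_image('wrist'); print('ball wrist',proj(w,o1))
E
```

```text
0.066 0.095 -0.0375 [370.  80.]
0.066 0.095 0 [406. 123.]
0.066 0.095 0.0375 [445. 170.]
0.066 -0.095 -0.0375 [ 19. 182.]
0.066 -0.095 0 [ 43. 232.]
0.066 -0.095 0.0375 [ 69. 286.]
0.09 0.095 -0.0375 [370.  42.]
0.09 0.095 0 [407.  84.]
0.09 0.095 0.0375 [447. 130.]
0.09 -0.095 -0.0375 [ 15. 143.]
0.09 -0.095 0 [ 39. 192.]
0.09 -0.095 0.0375 [ 65. 245.]
0.11 0.095 -0.0375 [370.  10.]
0.11 0.095 0 [407.  51.]
0.11 0.095 0.0375 [448.  96.]
0.11 -0.095 -0.0375 [ 11. 109.]
0.11 -0.095 0 [ 35. 158.]
0.11 -0.095 0.0375 [ 61. 210.]
ball [455. 140.]
ball in tool: up 0.054 lat 0.118 along 0.008
ball wrist [np.float64(26.034209343284004), np.float64(240.32797309135535)]
```

View pics/s11b.png

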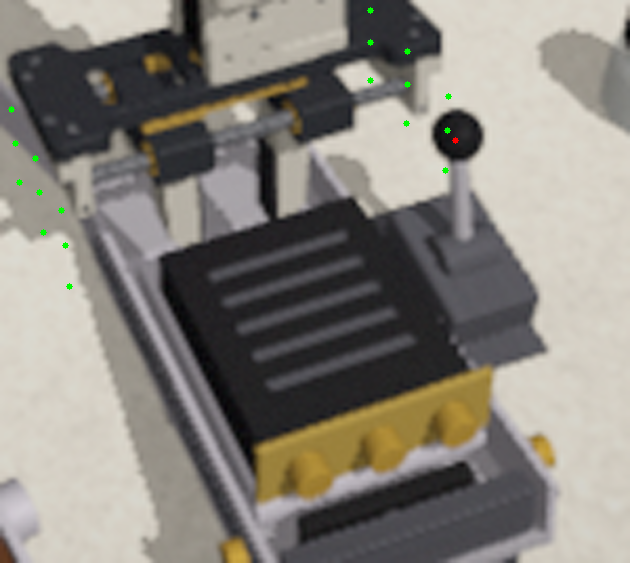

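The ball is 10 mm clear of the body sideways, so I'll continue in small steps.

Request:
{"api": "servo_tool", "payload": {
  "plan": [
    [[0.02,0.1,0.02],[0,0,0]],
    [[0.04,0.19,0.04],[0,0,0]],
    [[0.04,0.19,0.04],[0,0,0]]
  ]
}}

```text
clock: 14.2
position: [0.6053, 0.1911, 0.0318]
ee_rot: [1.513, 1.256, -1.222]
force: [-0.1, -2.0, -1.5]
width: 0.402
```

```bash
python3 st.py
```

```text
clk 14.20 pos [0.6053 0.1911 0.0318] flat-along 0.1046 bed [ 0.1089 -0.0089  0.0094] Fbed-yaw [-2.  -0.2 -1.5] tilt(back) 12.1
```

Request:
{"api": "servo_tool", "payload": {
  "plan": [
    [[0.02,0.1,0.02],[0,0,0]],
    [[0.04,0.19,0.04],[0,0,0]],
    [[0.04,0.19,0.04],[0,0,0]]
  ]
}}

```text
clock: 14.5
position: [0.6057, 0.1933, 0.0323]
ee_rot: [1.513, 1.256, -1.222]
force: [0.1, -2.3, -1.9]
width: 0.396
```

```bash
python3 st.py
```

```text
clk 14.50 pos [0.6057 0.1933 0.0323] flat-along 0.1068 bed [ 0.1112 -0.0089  0.0094] Fbed-yaw [-2.3 -0.5 -1.9] tilt(back) 12.1
```

Request:
{"api": "servo_tool", "payload": {
  "plan": [
    [[0.02,0.1,0.02],[0,0,0]],
    [[0.04,0.19,0.04],[0,0,0]],
    [[0.04,0.19,0.04],[0,0,0]]
  ]
}}

```text
clock: 14.8
position: [0.6061, 0.1954, 0.0327]
ee_rot: [1.513, 1.256, -1.221]
force: [0.5, -1.5, -2.2]
width: 0.396
```

```bash
python3 - <<'E'
from st import *
st()
s=arm.get_image('scene'); cv2.imwrite('pics/s12.png',cv2.resize(s['frame'][250:384,240:390],None,fx=4.2,fy=4.2,interpolation=cv2.INTER_CUBIC))
E
```

```text
clk 14.80 pos [0.6061 0.1954 0.0327] flat-along 0.1090 bed [ 0.1134 -0.0089  0.0093] Fbed-yaw [-1.4 -0.8 -2.2] tilt(back) 12.2
```

View pics/s12.png

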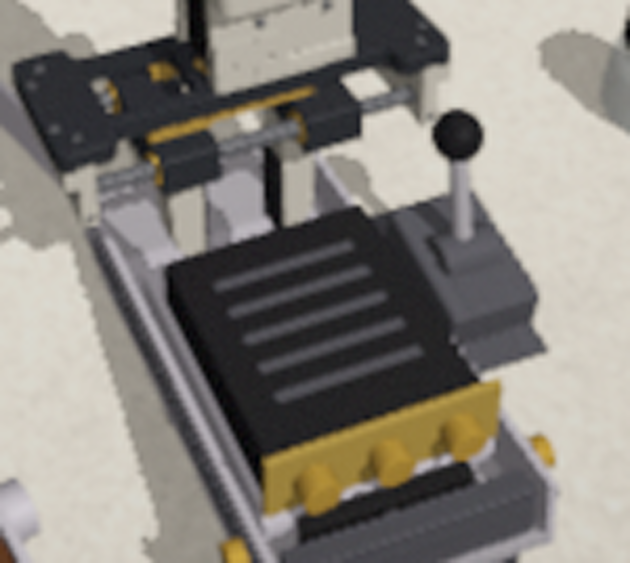

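Request:
{"api": "servo_tool", "payload": {
  "plan": [
    [[0.02,0.08,0.02],[0,0,0]],
    [[0.03,0.15,0.03],[0,0,0]],
    [[0.03,0.15,0.03],[0,0,0]]
  ]
}}

```text
clock: 15.15
position: [0.6064, 0.197, 0.0331]
ee_rot: [1.513, 1.256, -1.221]
force: [-0.3, -2.8, -1.6]
width: 0.403
```

```bash
python3 st.py
```

```text
clk 15.15 pos [0.6064 0.197  0.0331] flat-along 0.1107 bed [ 0.1151 -0.009   0.0093] Fbed-yaw [-2.8 -0.2 -1.6] tilt(back) 12.2
```

Request:
{"api": "servo_tool", "payload": {
  "plan": [
    [[0.02,0.08,0.02],[0,0,0]],
    [[0.03,0.15,0.03],[0,0,0]],
    [[0.03,0.15,0.03],[0,0,0]]
  ]
}}

```text
clock: 15.45
position: [0.6067, 0.1985, 0.0334]
ee_rot: [1.513, 1.256, -1.221]
force: [-0.2, -3.2, -1.6]
width: 0.401
```

```bash
python3 st.py
```

```text
clk 15.45 pos [0.6067 0.1985 0.0334] flat-along 0.1122 bed [ 0.1167 -0.0089  0.0093] Fbed-yaw [-3.2 -0.4 -1.6] tilt(back) 12.2
```

Request:
{"api": "servo_tool", "payload": {
  "plan": [
    [[0.02,0.08,0.02],[0,0,0]],
    [[0.03,0.15,0.03],[0,0,0]],
    [[0.03,0.15,0.03],[0,0,0]]
  ]
}}

```text
clock: 15.75
position: [0.6066, 0.1991, 0.0333]
ee_rot: [1.512, 1.256, -1.223]
force: [-1.5, -5.2, -1.5]
width: 0.403
```

```bash
python3 st.py
```

```text
clk 15.75 pos [0.6066 0.1991 0.0333] flat-along 0.1128 bed [ 0.1172 -0.0087  0.0091] Fbed-yaw [-5.4  0.5 -1.5] tilt(back) 12.1
```

Request:
{"api": "servo_tool", "payload": {
  "plan": [
    [[0.02,0.08,0.02],[0,0,0]],
    [[0.03,0.15,0.03],[0,0,0]],
    [[0.03,0.15,0.03],[0,0,0]]
  ]
}}

```text
clock: 16.05
position: [0.6065, 0.1993, 0.0332]
ee_rot: [1.511, 1.255, -1.225]
force: [-2.8, -6.0, -1.0]
width: 0.399
```

```bash
python3 - <<'E'
from st import *
st()
s=arm.get_image('scene'); cv2.imwrite('pics/s13.png',cv2.resize(s['frame'][300:384,270:380],None,fx=6,fy=6,interpolation=cv2.INTER_CUBIC))
t_=arm.get_image('top'); cv2.imwrite('pics/t13.png',cv2.resize(t_['frame'][130:210,100:220],None,fx=6.5,fy=6.5,interpolation=cv2.INTER_CUBIC))
E
```

```text
clk 16.05 pos [0.6065 0.1993 0.0332] flat-along 0.1130 bed [ 0.1174 -0.0086  0.009 ] Fbed-yaw [-6.4  1.7 -1. ] tilt(back) 12.0
```

View pics/s13.png

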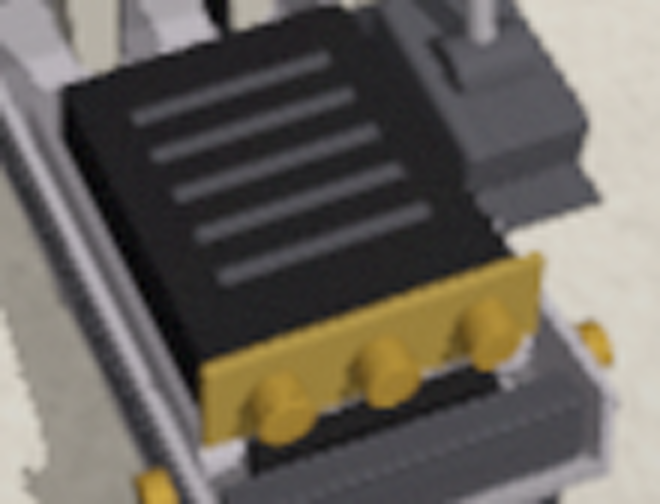

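View pics/t13.png

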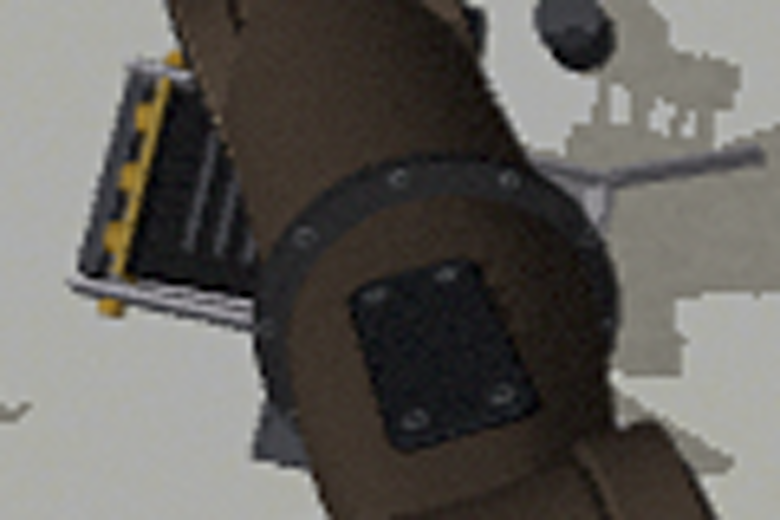

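Request:
{"api": "servo_tool", "payload": {
  "plan": [
    [[0.02,0.12,0.03],[0,0,0]],
    [[0.05,0.24,0.05],[0,0,0]],
    [[0.05,0.24,0.05],[0,0,0]]
  ]
}}

```text
clock: 16.45
position: [0.6064, 0.1998, 0.0331]
ee_rot: [1.51, 1.253, -1.228]
force: [-2.3, -8.7, -0.4]
width: 0.401
```

```bash
python3 st.py
```

```text
clk 16.45 pos [0.6064 0.1998 0.0331] flat-along 0.1134 bed [ 0.1178 -0.0084  0.0088] Fbed-yaw [-9.   0.7 -0.4] tilt(back) 11.8
```

Request:
{"api": "servo_tool", "payload": {
  "plan": [
    [[-0.05,-0.29,-0.06],[0,0,0]],
    [[-0.11,-0.58,-0.12],[0,0,0]],
    [[-0.2,-1.1,-0.2],[0,0,0]],
    [[-0.36,-1.9,-0.4],[0,0,0]],
    [[-0.54,-2.9,-0.6],[0,0,0]],
    [[-0.54,-2.9,-0.6],[0,0,0]]
  ]
}}

```text
clock: 17.05
position: [0.6009, 0.1683, 0.0266]
ee_rot: [1.51, 1.252, -1.231]
force: [0.6, -0.6, 0.2]
width: 0.401
```

```bash
python3 - <<'E'
from st import *
st()
s=arm.get_image('scene'); cv2.imwrite('pics/s14.png',cv2.resize(s['frame'][250:384,240:390],None,fx=4.2,fy=4.2,interpolation=cv2.INTER_CUBIC))
w=arm.get_image('wrist'); cv2.imwrite('pics/w14.png',w['frame'])
E
```

```text
clk 17.05 pos [0.6009 0.1683 0.0266] flat-along 0.0814 bed [ 0.0852 -0.0088  0.0091] Fbed-yaw [-0.5 -0.7  0.2] tilt(back) 11.8
```

View pics/s14.png

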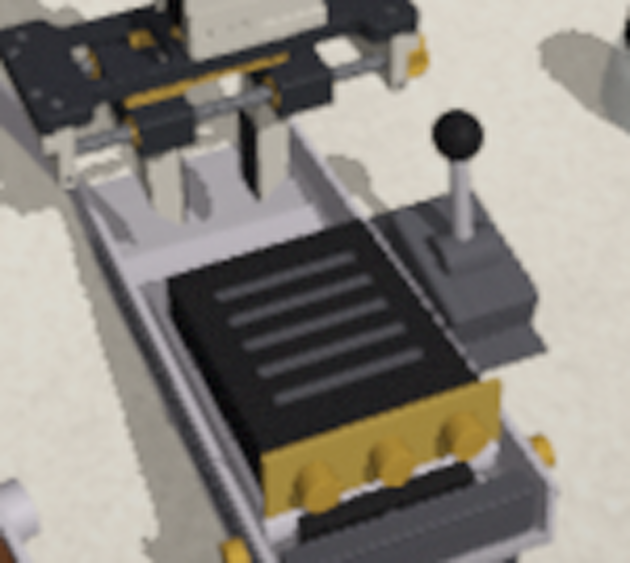

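View pics/w14.png

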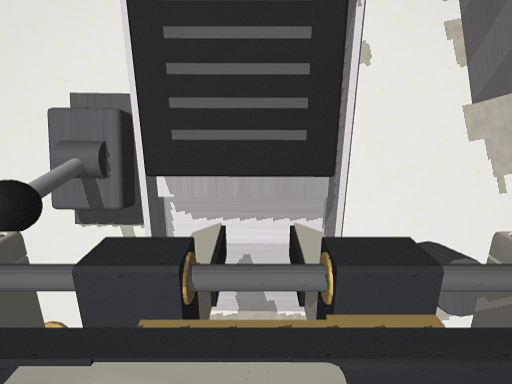

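```bash
python3 - <<'E'
import cv2
f=cv2.imread('pics/w14.png'); cv2.imwrite('pics/w14c.png',cv2.resize(f[150:260,120:370],None,fx=3.2,fy=3.2,interpolation=cv2.INTER_CUBIC))
E
```

```text
(no output)
```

View pics/w14c.png

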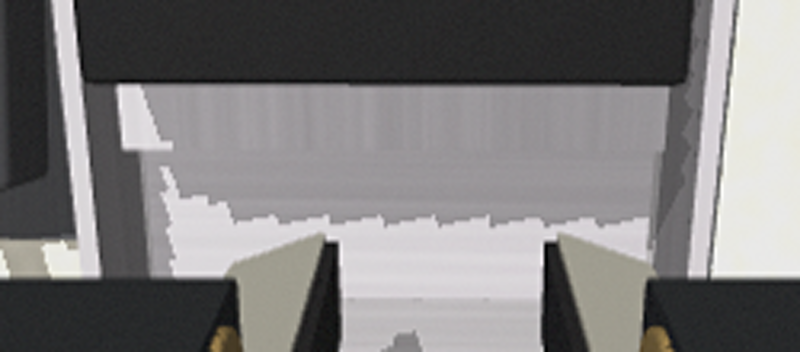

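The tail dropped when the fingers backed away: the rear corner went down about 4 px relative to the nose. The module rests just behind the end of the ramp. Now I'll go up and over to the downhill side of the lever.

Request:
{"api": "servo_tool", "payload": {
  "plan": [
    [[0,0,3],[0,0,0]],
    [[0,0,7],[0,0,0]],
    [[0,0,11],[-2,0.4,0]],
    [[-1,-0.2,14.5],[-5,0.9,0]],
    [[-4,-0.6,14.5],[-8,1.5,0]],
    [[-8,-1.2,14.5],[-11.6,2.2,0]],
    [[-11,-1.7,14.5],[-11.6,2.2,0]],
    [[-12.3,-1.9,14.5],[-11.6,2.2,0]],
    [[-12.3,-1.9,14.5],[-11.6,2.2,0]],
    [[-12.3,-1.9,14.5],[-11.6,2.2,0]]
  ],
  "grip": 0
}}

```text
clock: 18.15
position: [0.4794, 0.1513, 0.1725]
ee_rot: [1.348, 1.115, -1.347]
force: [0.9, 0.1, -0.3]
width: 0.002
```

```bash
python3 - <<'E'
from st import *
st(); print(arm.observe()['width'])
w=arm.get_image('wrist'); cv2.imwrite('pics/w15.png',w['frame']); print('ball',proj(w,[.4885,.2075,.086]))
s=arm.get_image('scene'); cv2.imwrite('pics/s15.png',cv2.resize(s['frame'][230:384,230:400],None,fx=4,fy=4,interpolation=cv2.INTER_CUBIC))
E
```

```text
clk 18.15 pos [0.4794 0.1513 0.1725] flat-along 0.0424 bed [0.0773 0.1075 0.1599] Fbed-yaw [ 0.3 -0.8 -0.3] tilt(back) 0.1
0.0023289882438543175
ball [np.float64(254.95264732167604), np.float64(123.3526945902485)]
```

View pics/w15.png

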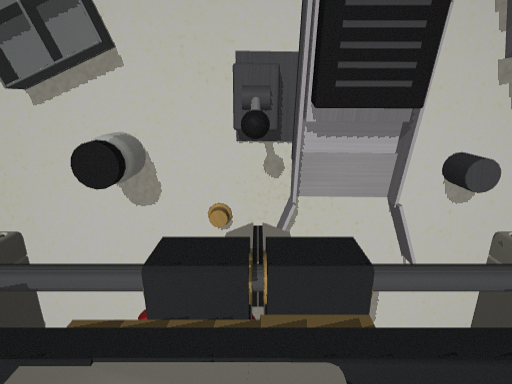

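View pics/s15.png

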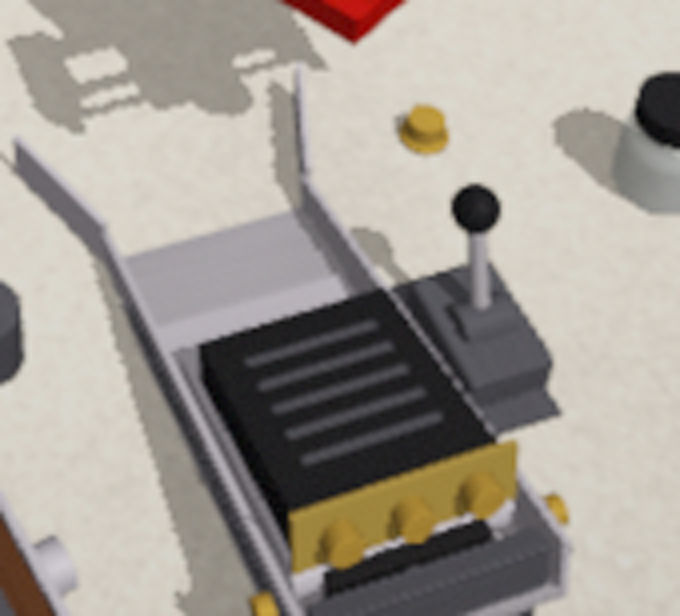

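```bash
python3 - <<'E'
from st import *
w=arm.get_image('wrist'); im=w['frame']
cv2.imwrite('pics/w16.png',cv2.resize(im[80:240,270:430],None,fx=3.7,fy=3.7,interpolation=cv2.INTER_CUBIC))
sh=lambda px,z:print(px,z,np.round(Rz(a).T@(atz(w,px,z)-[B[0],B[1],0]),4))
sh((345,196),0); sh((302,196),0); sh((390,197),0)
for z in (.05,.06,.07,.08): sh((312,108),z); sh((422,108),z)
E
```

```text
(345, 196) 0 [ 0.0016 -0.0054  0.    ]
(302, 196) 0 [0.0017 0.0497 0.    ]
(390, 197) 0 [ 0.0001 -0.0632  0.    ]
(312, 108) 0.05 [0.1118 0.051  0.05  ]
(422, 108) 0.05 [ 0.1115 -0.0607  0.05  ]
(312, 108) 0.06 [0.1121 0.0528 0.06  ]
(422, 108) 0.06 [ 0.1118 -0.0555  0.06  ]
(312, 108) 0.07 [0.1123 0.0545 0.07  ]
(422, 108) 0.07 [ 0.112  -0.0502  0.07  ]
(312, 108) 0.08 [0.1126 0.0563 0.08  ]
(422, 108) 0.08 [ 0.1123 -0.0449  0.08  ]
```

View pics/w16.png

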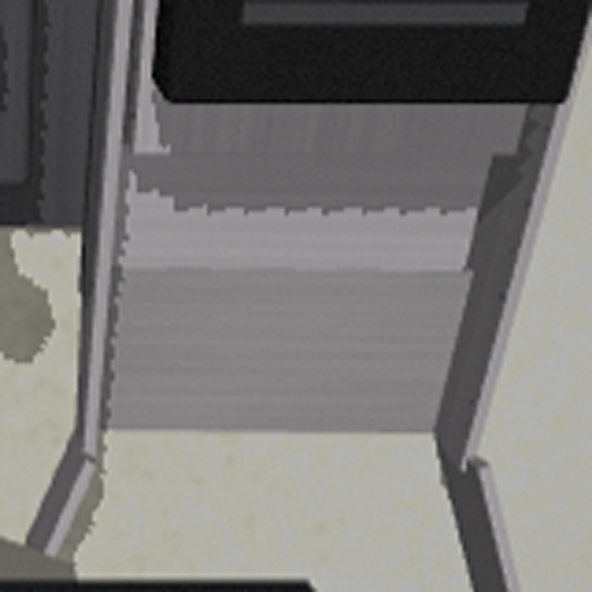

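```bash
python3 - <<'E'
from st import *
# s14 fingertip pixels -> along at tip height ; TCP then along .0814 lat -.009 z .0266
for u in ((178,222),(150,205),(262,200),(285,185)):
    p=atz(C['S'],(np.array(u)+.5)/4.2-.5+[240,250],.0266); print(u,np.round(Rz(a).T@(p-[B[0],B[1],0]),4))
w=cv2.imread('pics/w14.png')
# module tail, s14: case rear-left top corner & right
for u in ((170,280),(368,222)):
  for z in (.06,.066,.072):
    p=atz(C['S'],(np.array(u)+.5)/4.2-.5+[240,250],z); print(u,z,np.round(Rz(a).T@(p-[B[0],B[1],0]),4))
E
```

```text
(178, 222) [ 0.0584 -0.021   0.0266]
(150, 205) [ 0.0436 -0.0308  0.0266]
(262, 200) [0.0605 0.0258 0.0266]
(285, 185) [0.0558 0.0413 0.0266]
(170, 280) 0.06 [ 0.1101 -0.0476  0.06  ]
(170, 280) 0.066 [ 0.1139 -0.0493  0.066 ]
(170, 280) 0.072 [ 0.1176 -0.051   0.072 ]
(368, 222) 0.06 [0.1123 0.0569 0.06  ]
(368, 222) 0.066 [0.116  0.0543 0.066 ]
(368, 222) 0.072 [0.1197 0.0516 0.072 ]
```

The ball's position is confirmed in the wrist view at (255,123), against a predicted (255,123). Triangulating the rear case corner gives a height of 60–68 mm, which favours docked (70) over undocked (76). Next I'll lower behind the ball.

Request:
{"api": "servo_tool", "payload": {
  "plan": [
    [[0,0,-3],[0,0,0]],
    [[-0.1,0,-6.5],[0,0,0]],
    [[-0.15,0,-9],[0,0,0]],
    [[-0.15,0,-9.9],[0,0,0]],
    [[0,1.0,-9.9],[0,0,0]],
    [[0.2,2.0,-9.9],[0,0,0]],
    [[0.3,2.5,-9.9],[0,0,0]]
  ]
}}

```text
clock: 19.0
position: [0.4838, 0.1788, 0.0744]
ee_rot: [1.349, 1.117, -1.344]
force: [-0.6, -0.4, 0.6]
width: 0.003
```

```bash
python3 - <<'E'
from st import *
st()
s=arm.get_image('scene'); cv2.imwrite('pics/s17.png',cv2.resize(s['frame'][200:384,230:400],None,fx=3.3,fy=3.3,interpolation=cv2.INTER_CUBIC))
E
```

```text
clk 19.00 pos [0.4838 0.1788 0.0744] flat-along 0.0702 bed [0.0842 0.1083 0.0582] Fbed-yaw [-0.5  0.5  0.6] tilt(back) 0.2
```

View pics/s17.png

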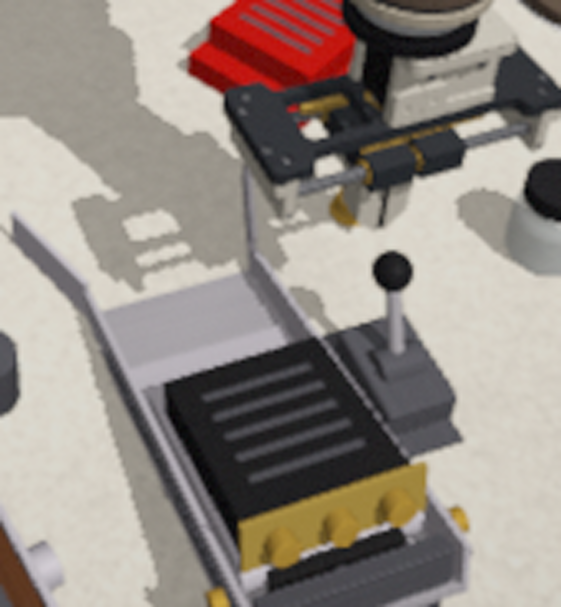

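Request:
{"api": "servo_tool", "payload": {
  "plan": [
    [[0.12,0.64,0],[0,0,0]],
    [[0.24,1.28,0],[0,0,0]],
    [[0.36,1.92,0],[0,0,0]],
    [[0.48,2.56,0],[0,0,0]],
    [[0.6,3.2,0],[0,0,0]],
    [[0.72,3.84,0],[0,0,0]],
    [[0.84,4.48,0],[0,0,0]],
    [[0.96,5.1,0],[0,0,0]],
    [[1.08,5.75,0],[0,0,0]],
    [[1.2,6.4,0],[0,0,0]]
  ]
}}

```text
clock: 20.05
position: [0.4958, 0.2438, 0.0744]
ee_rot: [1.349, 1.117, -1.343]
force: [-0.9, -0.4, -0.4]
width: 0.006
```

```bash
python3 - <<'E'
from st import *
st()
s=arm.get_image('scene'); cv2.imwrite('pics/s18.png',cv2.resize(s['frame'][200:384,230:400],None,fx=3.3,fy=3.3,interpolation=cv2.INTER_CUBIC))
E
```

```text
clk 20.05 pos [0.4958 0.2438 0.0744] flat-along 0.1363 bed [0.1488 0.1084 0.0444] Fbed-yaw [-0.5  0.8 -0.4] tilt(back) 0.2
```

View pics/s18.png

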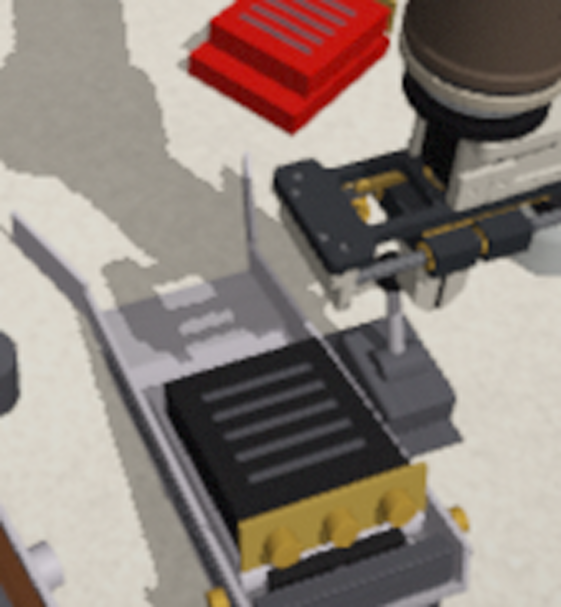

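```bash
python3 - <<'E'
from st import *
w=arm.get_image('wrist'); cv2.imwrite('pics/w18.png',w['frame']); print(proj(w,[.4885,.2075,.086]), proj(w,arm.observe()['position']))
s=arm.get_image('scene'); cv2.imwrite('pics/s18b.png',cv2.resize(s['frame'][250:330,320:400],None,fx=7,fy=7,interpolation=cv2.INTER_CUBIC)); print((np.array(proj(s,arm.observe()['position']))-[320,250])*7)
E
```

```text
[np.float64(255.82451896662752), np.float64(274.4459778747571)] [np.float64(256.2535583086793), np.float64(217.37477511461486)]
[253.57533137 352.13941003]
```

View pics/w18.png

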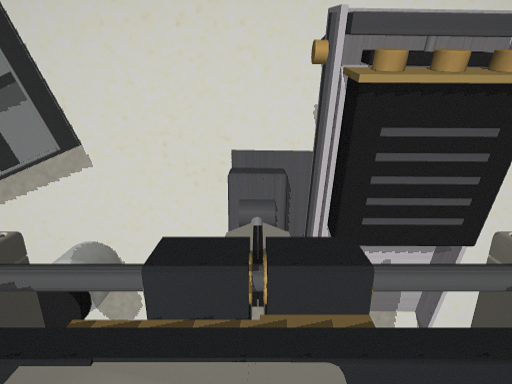

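View pics/s18b.png

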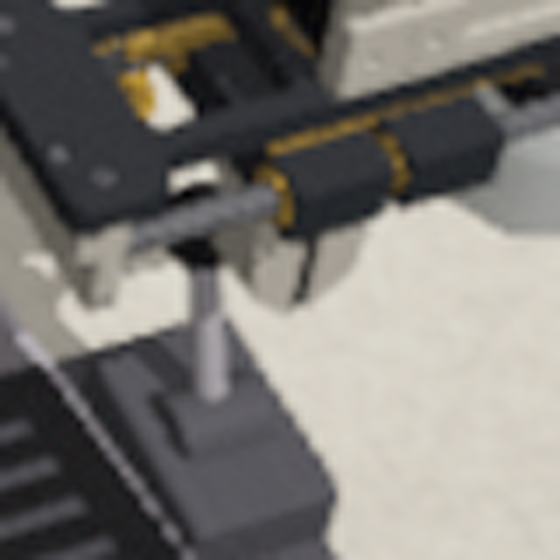

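```bash
python3 - <<'E'
from st import *
s=arm.get_image('scene'); p=arm.observe()['position']; L=lambda p:np.round(Rz(a).T@(np.array(p)-[B[0],B[1],0]),4)
print('tcp',L(p),'ball',L([.4885,.2075,.086]))
for z in (.06,.0744,.09,.1): print(z,L(atz(s,[320+290.5/7-.5,250+300.5/7-.5],z)))
print('block right edge bottom');
t_=arm.get_image('top'); cv2.imwrite('pics/t18.png',cv2.resize(t_['frame'][130:260,90:230],None,fx=5,fy=4.6 if 0 else 5,interpolation=cv2.INTER_CUBIC)[:600]); print(proj(t_,p))
import json; o=arm.observe(); print(o['joints'])
E
```

```text
tcp [0.1358 0.1085 0.0743] ball [0.0993 0.1089 0.086 ]
0.06 [0.1136 0.1361 0.06  ]
0.0744 [0.1225 0.1281 0.0744]
0.09 [0.1322 0.1194 0.09  ]
0.1 [0.1384 0.1138 0.1   ]
block right edge bottom
[np.float64(142.5739260289905), np.float64(192.72049889726978)]
[-0.2816073   0.47405694 -0.36664034  1.86666864  0.21903664  0.83748779
 -0.94548582]
```

View pics/t18.png

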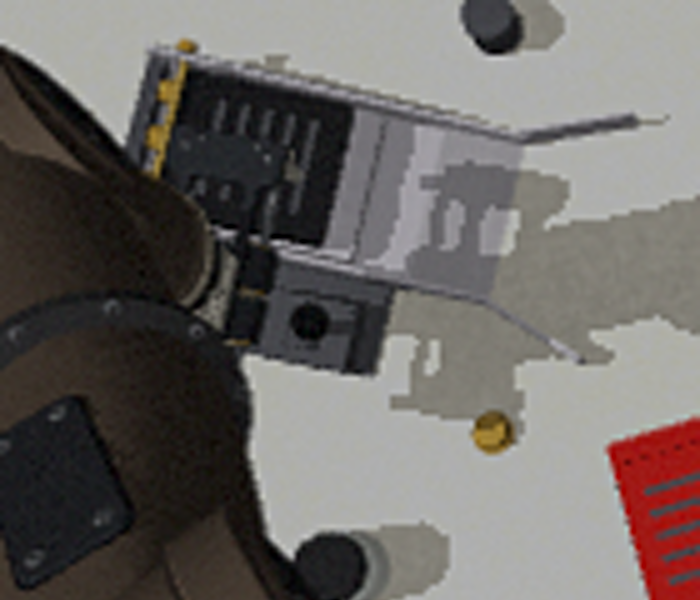

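The fingers passed over the ball without touching it. The top view shows the ball at (310,322) unmoved, with the tool past it. The scene ray for the tips fits z≈0.10 rather than the reported 0.074, so the real fingertips sit about 25 mm above the reported TCP. I'll go back and come in lower.

Request:
{"api": "servo_tool", "payload": {
  "plan": [
    [[0,0,2],[0,0,0]],
    [[-0.4,-2,2],[0,0,0]],
    [[-0.9,-5,2],[0,0,0]],
    [[-1.4,-8,2],[0,0,0]],
    [[-1.4,-8,0],[0,0,0]],
    [[-1.4,-8,-1.5],[0,0,0]],
    [[-1.4,-8,-2.7],[0,0,0]],
    [[-1.4,-8,-2.7],[0,0,0]]
  ]
}}

```text
clock: 21.1
position: [0.4806, 0.1623, 0.046]
ee_rot: [1.347, 1.118, -1.346]
force: [-0.8, -1.1, 0.3]
width: 0.004
```

```bash
python3 - <<'E'
from st import *
st()
s=arm.get_image('scene'); cv2.imwrite('pics/s19.png',cv2.resize(s['frame'][220:340,290:400],None,fx=5,fy=5,interpolation=cv2.INTER_CUBIC)); print((np.array(proj(s,arm.observe()['position']))-[290,220])*5)
E
```

```text
clk 21.10 pos [0.4806 0.1623 0.046 ] flat-along 0.0535 bed [0.0619 0.1084 0.0339] Fbed-yaw [-1.2  0.5  0.3] tilt(back) 0.1
[224.2405042  295.66683791]
```

View pics/s19.png

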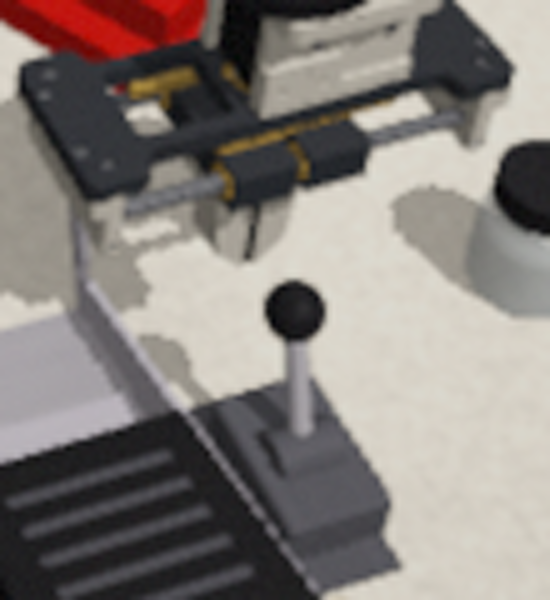

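Request:
{"api": "servo_tool", "payload": {
  "plan": [
    [[0.12,0.64,0],[0,0,0]],
    [[0.24,1.28,0],[0,0,0]],
    [[0.36,1.92,0],[0,0,0]],
    [[0.48,2.56,0],[0,0,0]],
    [[0.6,3.2,0],[0,0,0]],
    [[0.72,3.84,0],[0,0,0]],
    [[0.84,4.48,0],[0,0,0]],
    [[0.96,5.1,0],[0,0,0]],
    [[1.08,5.75,0],[0,0,0]]
  ]
}}

```text
clock: 22.05
position: [0.492, 0.2209, 0.0468]
ee_rot: [1.348, 1.118, -1.345]
force: [0.6, -1.2, 0.9]
width: 0.004
```

```bash
python3 - <<'E'
from st import *
st()
s=arm.get_image('scene'); cv2.imwrite('pics/s20.png',cv2.resize(s['frame'][220:340,290:400],None,fx=5,fy=5,interpolation=cv2.INTER_CUBIC))
E
```

```text
clk 22.05 pos [0.492  0.2209 0.0468] flat-along 0.1131 bed [0.1204 0.1079 0.0223] Fbed-yaw [-1.1 -0.8  0.9] tilt(back) 0.2
```

View pics/s20.png

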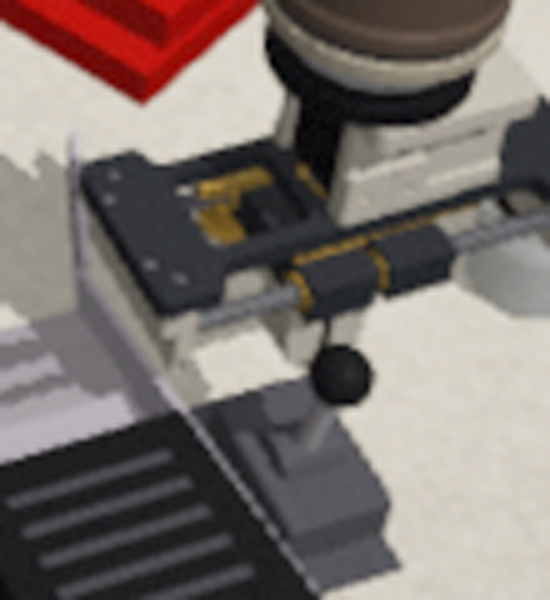

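Request:
{"api": "servo_tool", "payload": {
  "plan": [
    [[0.1,0.6,0],[0,0,0]],
    [[0.2,1.2,0],[0,0,0]],
    [[0.33,1.8,0],[0,0,0]],
    [[0.45,2.4,0],[0,0,0]],
    [[0.55,3.0,0],[0,0,0]],
    [[0.62,3.4,0],[0,0,0]]
  ]
}}

```text
clock: 22.7
position: [0.4956, 0.2422, 0.0459]
ee_rot: [1.333, 1.104, -1.363]
force: [-13.6, -47.7, 37.7]
width: 0.002
```

```bash
python3 - <<'E'
from st import *
st()
s=arm.get_image('scene'); cv2.imwrite('pics/s21.png',cv2.resize(s['frame'][220:384,250:400],None,fx=3.6,fy=3.6,interpolation=cv2.INTER_CUBIC))
E
```

```text
clk 22.70 pos [0.4956 0.2422 0.0459] flat-along 0.1347 bed [0.1413 0.1083 0.0169] Fbed-yaw [-49.4   4.6  37.7] tilt(back) -1.0
```

View pics/s21.png

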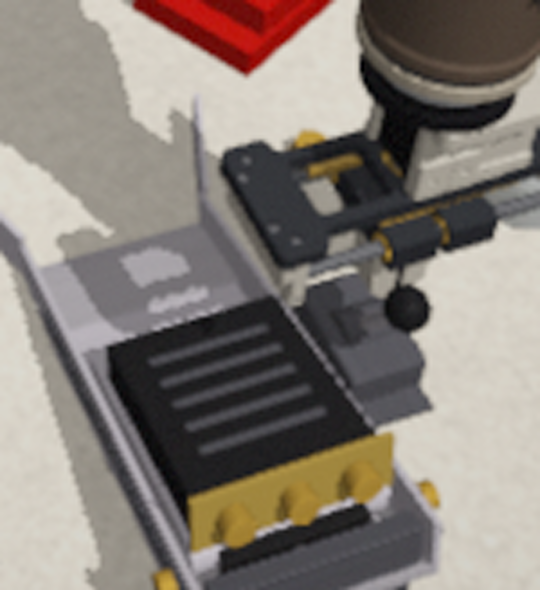

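The lever has hit its stop and the force is too high, so I'm backing off at once.

Request:
{"api": "servo_tool", "payload": {
  "plan": [
    [[-0.2,-1.0,0],[0,0,0]],
    [[-0.5,-2.5,0],[0,0,0]],
    [[-0.9,-5.0,0],[0,0,0]],
    [[-1.0,-5.5,3],[0,0,0]],
    [[-1.0,-6,7],[0,0,0]],
    [[-1.0,-7,11],[0,0,0]],
    [[-2.0,-11,14],[0,0,0]],
    [[-2.5,-15,14],[0,0,0]],
    [[-3,-20,14],[0,0,0]],
    [[-3,-24,14],[0,0,0]],
    [[-3,-24,14],[0,0,0]]
  ]
}}

```text
clock: 23.85
position: [0.4657, -0.0038, 0.1861]
ee_rot: [1.338, 1.097, -1.369]
force: [0.9, -0.0, -0.1]
width: 0.004
```

```bash
python3 - <<'E'
from st import *
st()
s=arm.get_image('scene'); cv2.imwrite('pics/s22.png',cv2.resize(s['frame'][220:384,230:400],None,fx=3.6,fy=3.6,interpolation=cv2.INTER_CUBIC))
t_=arm.get_image('top'); cv2.imwrite('pics/t22.png',cv2.resize(t_['frame'][120:270,90:260],None,fx=4,fy=4,interpolation=cv2.INTER_CUBIC))
E
```

```text
clk 23.85 pos [ 0.4657 -0.0038  0.1861] flat-along -0.1126 bed [-0.0714  0.0926  0.2055] Fbed-yaw [ 0.2 -0.9 -0.1] tilt(back) -1.1
```

View pics/s22.png

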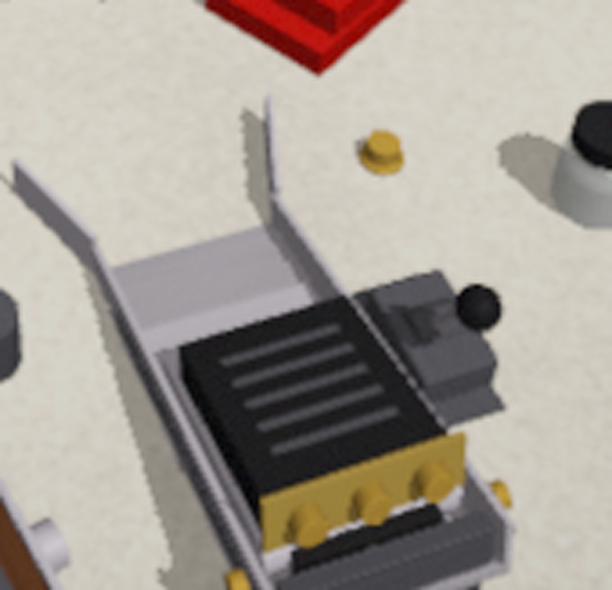

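View pics/t22.png

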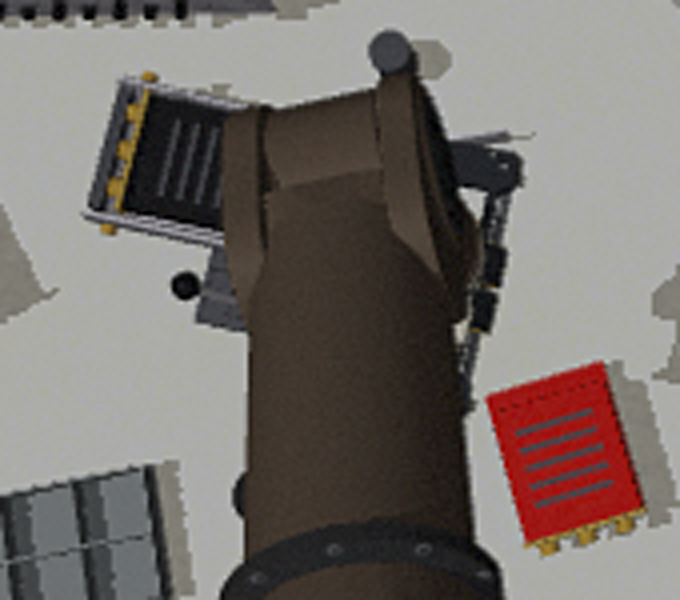

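```bash
python3 - <<'E'
from st import *
o1,d1=ray(C['T'],(np.array([185,285])+.5)/4-.5+[90,120]); o2,d2=ray(C['S'],(np.array([478,307])+.5)/3.6-.5+[230,220])
s=np.linalg.lstsq(np.c_[d1,-d2],o2-o1,rcond=None)[0]; b=(o1+d1*s[0]+o2+d2*s[1])/2; print('ball',b,np.linalg.norm(o1+d1*s[0]-o2-d2*s[1]),Rz(a).T@(b-[.4885,.2075,.086]))
for nm in ('scene',):
    im=arm.get_image(nm)
    f_=im['frame'].copy()
    for lip in (.101,):
      for tail,dz,thn,col in ((lip+.0015,-.006,0,(0,255,0)),(lip-.003,0,np.arctan(.006/.14),(0,0,255))):
        R2=Ry(thn)
        P=[bedw(B,np.array([tail,0,dz])+R2@np.array([x,y,.051])) for x,y in ((.02,-.05),(.02,.05),(.125,.05),(.125,-.05))]
        q=np.array([proj(im,x) for x in P]); print(np.round((q-[230,220]+.5)*3.6-.5))
w=arm.get_image('wrist'); cv2.imwrite('pics/w22.png',w['frame'])
E
```

```text
ball [0.50007061 0.26350552 0.08567626] 0.001186511992487422 [ 0.05717774 -0.00109687 -0.00032374]
[[178. 340.]
 [341. 289.]
 [439. 421.]
 [259. 483.]]
[[176. 330.]
 [339. 279.]
 [436. 417.]
 [257. 479.]]
```

View pics/w22.png

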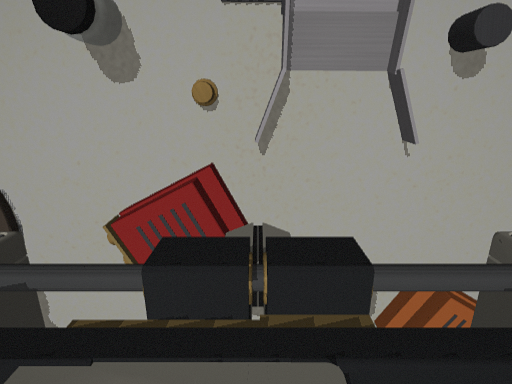

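```bash
python3 - <<'E'
from st import *
def blob(fr,c,r):
    g=fr[c[1]-r:c[1]+r+1,c[0]-r:c[0]+r+1].max(2); g=cv2.resize(g,None,fx=8,fy=8,interpolation=cv2.INTER_CUBIC); 
    n,l,stt,ce=cv2.connectedComponentsWithStats((g<45).astype(np.uint8)); i=1+np.argmax(stt[1:,4]); return (ce[i]+.5)/8-.5+[c[0]-r,c[1]-r],stt[i,4]/64
def tri(pt,ps):
    o1,d1=ray(C['T'],pt); o2,d2=ray(C['S'],ps); s=np.linalg.lstsq(np.c_[d1,-d2],o2-o1,rcond=None)[0]; return (o1+d1*s[0]+o2+d2*s[1])/2
t0,s0=cv2.imread('pics/top0.png'),cv2.imread('pics/scene0.png'); t1,s1=arm.get_image('top')['frame'],arm.get_image('scene')['frame']
A=[blob(t0,(152,194),6),blob(s0,(349,283),8),blob(t1,(136,191),6),blob(s1,(363,305),8)]; print(A)
b0=tri(A[0][0],A[1][0]); b1=tri(A[2][0],A[3][0]); print(b0,b1,Rz(a).T@(b1-b0))
# scene-only prediction
q0=np.array(proj(C['S'],b0)); 
for th in (.7,.8,.9,1.0): 
    d=np.array([.07*(np.sin(th-.5)+np.sin(.5)),0,.07*(np.cos(th-.5)-np.cos(.5))]); print(th,np.round(proj(C['S'],b0+Rz(a)@d),1),np.round(proj(C['T'],b0+Rz(a)@d),1))
cv2.imwrite('pics/bt.png',cv2.resize(np.hstack([t0[175:215,115:175],t1[175:215,115:175]]),None,fx=6,fy=6,interpolation=cv2.INTER_CUBIC))
E
```

```text
[(array([152.20467605, 194.33769576]), np.float64(61.859375)), (array([348.43548855, 281.81617037]), np.float64(94.1875)), (array([136.03375057, 191.09382144]), np.float64(34.171875)), (array([362.09633354, 305.10227352]), np.float64(112.453125))]
[0.48710971 0.2059942  0.08725746] [0.49977096 0.26311529 0.08432726] [ 0.05847451 -0.00196428 -0.0029302 ]
0.7 [360.7 297.3] [138.  191.8]
0.8 [362.4 300.5] [136.2 191.5]
0.9 [364.  303.9] [134.6 191.3]
1.0 [365.5 307.4] [133.1 191.1]
```

View pics/bt.png

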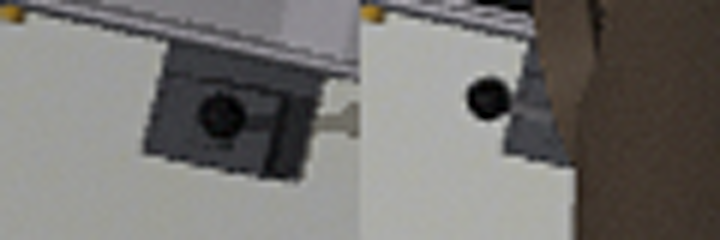

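The measured ball travel is 58 mm against 67, which is ambiguous between about 0.85 and 1.0 rad. I'll look closer with the wrist camera.

Request:
{"api": "servo_tool", "payload": {
  "plan": [
    [[0.3,3,0],[0,0,0]],
    [[0.6,7,0],[0,0,0]],
    [[1.0,11,0],[0,0,0]],
    [[1.4,15,0],[0,0,0]],
    [[1.4,15.5,0],[0,0,0]],
    [[1.4,15.5,0],[0,0,0]]
  ]
}}

```text
clock: 24.75
position: [0.4792, 0.1613, 0.1857]
ee_rot: [1.328, 1.109, -1.358]
force: [-1.2, -0.2, -0.6]
width: 0.003
```

```bash
python3 - <<'E'
from st import *
st()
w=arm.get_image('wrist'); im=w['frame'].copy(); b0=np.array([.4883,.2072,.086])
for th in (.7,.8,.9,1.0):
    d=np.array([.07*(np.sin(th-.5)+np.sin(.5)),0,.07*(np.cos(th-.5)-np.cos(.5))]); print(th,np.round(proj(w,b0+Rz(a)@d),1))
cv2.imwrite('pics/w23.png',im)
cv2.imwrite('pics/w23c.png',cv2.resize(im[0:150,200:320],None,fx=4,fy=4,interpolation=cv2.INTER_CUBIC))
E
```

```text
clk 24.75 pos [0.4792 0.1613 0.1857] flat-along 0.0521 bed [0.0896 0.1096 0.1708] Fbed-yaw [-0.4  1.1 -0.6] tilt(back) -1.0
0.7 [257.8  78.2]
0.8 [257.8  70.2]
0.9 [257.8  62.5]
1.0 [257.9  55.2]
```

View pics/w23.png

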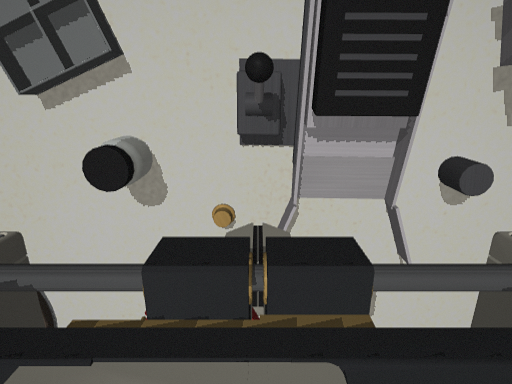

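View pics/w23c.png

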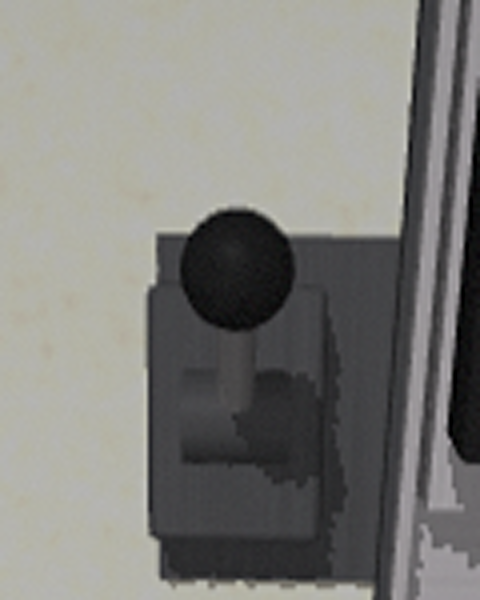

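```bash
python3 - <<'E'
from st import *
w=arm.get_image('wrist'); L=lambda p:np.round(Rz(a).T@(np.array(p)-[B[0],B[1],0]),4)
for n,u,z in (('ball',(238,270),.088),('ball',(238,270),.086),('barrel hi',(240,370),.03),('barrel lo',(240,462),.03),('blockL top',(240,285),.02),('block lo',(240,537),.02),('base hi',(300,235),.0),('base lo',(300,580),0)):
    print(n,z,L(atz(w,(np.array(u)+.5)/4-.5+[200,0],z)))
print('initial ball',L([.4883,.2072,.086]))
E
```

```text
ball 0.088 [0.1541 0.1071 0.088 ]
ball 0.086 [0.1542 0.1071 0.086 ]
barrel hi 0.03 [0.133  0.1065 0.03  ]
barrel lo 0.03 [0.1083 0.1065 0.03  ]
blockL top 0.02 [0.1556 0.1065 0.02  ]
block lo 0.02 [0.0861 0.1065 0.02  ]
base hi 0.0 [0.1704 0.0891 0.    ]
base lo 0 [0.0701 0.0875 0.    ]
initial ball [0.099 0.109 0.086]
```

Measured against its own pivot (block and barrel centre at 120.5 mm along the bed), the ball is now at 154 mm. That is +33.5 mm, exactly the fully thrown end, and its height is about 85 mm (86 expected). The earlier "58 mm" only means the lever didn't start exactly at its downhill end. The module's rear corners match the docked prediction: (182,347) and (345,297) seen, against (178,340) and (341,289) docked and (176,330) and (339,279) undocked. I'm handing in.

```bash
python3 -c "
from cell import arm
print(arm.sign_off()); print(arm.observe()['clock'])"
```

```text
the job is handed in; nothing more can be done
None
the job is handed in; nothing more can be done
```

I pushed the module up the cradle until it met the bumper, let its rear edge drop behind the lip, then threw the toggle uphill. I handed in at about 25 s of the 72 s allowed. My last checks show both parts done, but the toggle push reached a higher force than intended.

**Module:**
- The push force I read stayed at or below about 9 N, against the 25 N limit.
- When the fingers backed away, its rear edge dropped. In the scene picture its rear corners fit the docked position better than the undocked one.

**Toggle:**
- In the wrist picture the ball ended 33.5 mm uphill of the lever's pivot, which is the fully thrown position. Its height of about 85 mm also fits (86 mm expected).
- Measured from where it started, the ball moved only about 58 mm instead of 67 mm. I put this down to the lever not starting quite at its downhill end, but the two checks disagree.

**What went wrong:**
- **High force at the stop:** my last lever push ran on after the lever met its stop. The wrist read about 62 N: 49 N back along the push and 38 N up. I took this to be the fingers on the lever, not the gripper body, and backed off at once. It is under the 120 N wrist limit, but over 40 N if it counts as the gripper's body pressing.
- **Fingertip height:** the fingertips appeared to be about 25 mm higher than the reported tool point. My first pass at the lever went over the ball without touching it. It also means the module was probably pushed on its case rather than on the sled's rear face.

In the last pictures, the can, spare knob, jar and red look-alike stood where they had been, and the gripper was clear of everything. I did not check the driver, tube box or orange look-alikes again at the end.

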